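# Fetch the comb tin from behind the honey jars

## Robot

A 7-joint arm with a two-finger parallel gripper is mounted at the origin on the work surface. World frame = base frame: x ahead of the robot, y to its left, z up, the work surface at z = 0. Lengths are in m, angles in rad, forces in N, time in s.
With the tool pointing down it reaches from about 0.4 to 0.875 m from the base axis. Payload 6.5 kg.
Tool frame: the origin (TCP) lies at the very end of the fingers, on their centre line; the grasp point (between the pads) lies 19 mm behind it; z points along the fingers, y is the line along which they close (so a half turn about z gives the same grasp; the last joint's range is limited). The gripper opens to 88 mm and grips with 3 to 60 N. Pads are 18 mm wide; open, the fingers measure 123 mm over their backs; the gripper's body (75 mm by 187 mm) begins 45 mm behind the grasp point.
Start: joints at [1.083, 0.536, -0.004, 1.538, 0.003, 1.067, -0.071], TCP at [0.266, -0.593, 0.239] pointing down, gripper open.
Joint ranges: [-2.7, 2.7], [-0.37, 2.16], [-1.27, 1.26], [0.24, 2.4], [-1.31, 4.45], [0.19, 1.91], [-2.76, 2.76]. Speed limits (rad/s): [2.39, 2.39, 3.14, 3.14, 3.14, 3.14, 3.14].

## Interface

Orientations are given as a unit quaternion [w, x, y, z].
In Python, from bench import * gives the robot as it stands.
- The arm moves only by the tool drive_tool, never from a script. Its argument "commands" is a list of rows, each an object of numbers: "grip": the opening, from 0 (shut) to 1 (fully open); "dx", "dy", "dz": the shift along the world's x, y, z in mm; "ax", "ay", "az": the turn, a rotation vector about the world's x, y, z in rad. In form: [{"grip": .., "dx": .., "dy": .., "dz": .., "ax": .., "ay": .., "az": ..}, ...]. A call has 1 to 8 rows; each row is the pose to reach, as a shift and turn from the pose commanded when the call began; what a row does not reach only later rows make up. A row lasts 1/10 s, in which the tool goes at most 50 mm and 8.59 degrees, less where a joint would pass 70% of its speed; a pose out of reach is approached as far as the arm can. A call with a gripper value outside its range is refused whole. The fingers move at their own pace and stop on an object; "newtons" is the grip in N (left out, the last holds). Time passes only in rows, so rows that repeat a pose let the fingers close. It gives the time, the measured TCP pose, the force, the opening and the grip force at its end, in the units of the state.
- read_state(): the state, without advancing time (a new reading comes with each control period).
- snapshot(name): name is "scene" or "top"; returns a dict with "color" (384x512x3 uint8, red, green, blue), "fx", "fy", "cx", "cy" (pixels), "position" and "orientation" of the camera in the world. Camera axes: x right, y up, looking along -z (the intrinsics and any distortion apply to the point x, -y, -z); pixel columns grow to the right and rows downward; lengths in m; the calibration is good to about 2 mm. A picture is of the moment at which its call begins. There is no depth.
- sign_off(): hands the job in; it is judged then, once.
The state is a dict: "t": time; "joints": joint angles; "qvel": joint speeds; "joint_torque": joint torques, N m; "position": TCP position; "eef_rot": TCP orientation; "force": force on the tool from outside, world axes, zero at the start; "moment": the same for the moment, N m; "gripper_width": finger opening in m; "gripper_force": force on a finger pad.
Only numpy, scipy, OpenCV 4.12 (cv2) and the standard library are available. Lean on these libraries where they do the work, as an engineer would, in place of code of your own. Each camera call takes 0.05 s, during which the arm holds its last target. There are 200 camera calls.

## Task

A customer wants the small comb tin that is hemmed in by the three honey jars on the hexagonal display board. First move all three jars out of the way into the wooden side tray, then stand the tin upright on the middle of the scale's pan, and then put every jar back on the very spot on the board where it stood. Set things down without dropping them, keep the jars and the tin upright, and leave the big tin, the gift box and the spoon alone.

Things in the scene. Friction and masses are not known exactly. Their poses are not given: they have to be found in the camera images.
- display: Fixed flat hexagonal wooden board on the counter, 200 mm across flats, 12 mm thick, no rim. Origin: centre of its underside; z up; its -x side faces roughly to the robot. Flat outline circles 63 mm wide mark the spots, in its frame: tin (30, 0) mm, jars (30, 62), (30, -62), (-32, 0) mm. At the start things stand within 3 mm of these; which jar stands on which jar spot changes.
- round_jar: Loose cylindrical honey jar, 50 mm in diameter, glass up to 86 mm, then a brass screw lid 47 mm wide up to 102 mm. Amber glass, paper label, straight sides from 3 mm up to the lid; about 0.25 kg (the mass varies by a quarter). Origin: centre of its underside; z up.
- hex_jar: Loose six-sided honey jar, 50 mm across its flats (58 mm across its corners), glass up to 88 mm, then a round brass lid 34 mm wide up to 104 mm. Its pairs of parallel flats face along its x axis and at 60 and 120 degrees to it. Amber glass, paper label, straight sides from 3 mm up to the lid; about 0.25 kg (the mass varies by a quarter). Origin: centre of its underside; z up.
- square_jar: Loose square honey jar, 46 x 46 mm, glass up to 86 mm, then a neck 32 mm wide and a cork stopper 28 mm wide up to 110 mm. Its flat sides face along its x and y axes. Amber glass, paper label, straight sides from 3 mm up to the lid; about 0.25 kg (the mass varies by a quarter). Origin: centre of its underside; z up.
- comb_tin: The wanted thing: small loose round brass-coloured tin with a dark band and a pale disc on top, 48 mm in diameter, 40 mm high, about 0.12 kg, closed, straight sides. It stands on the board with one jar at each side and one in front of it, with gaps of about 8 to 19 mm, too narrow for fingers; beyond it (+x of the board) is free. Origin: centre of its underside; z up.
- side_tray: Fixed shallow wooden tray at one side, 250 mm along its x and 120 mm along its y, walls 6 mm thick and 16 mm high over the counter, inner floor 238 x 108 mm at 6 mm above the counter. Origin: centre of its underside; z up. Empty at the start; room for the three jars in a row along its x. It lies on the left or on the right.
- scale: Fixed white shop scale on the other side, housing 170 x 140 mm (from -105 to +65 mm along its x, +-70 mm along its y) and 36 mm high, with a round flat steel pan 90 mm in diameter whose top is 50 mm above the counter. Origin: on the counter straight below the pan's centre; z up. The pan does not give.
- big_tin: Bystander: round brass tin 120 mm in diameter, 45 mm high, loose. Origin: centre of its underside. Leave it alone.
- gift_box: Bystander: flat cardboard box 100 x 140 x 40 mm, loose. Origin: centre of its underside. Leave it alone.
- spoon: Bystander: wooden spoon about 160 mm long, under 40 mm high, lying on the counter beyond the display board, loose. Leave it alone.

How it is judged:
By the outcome, as a careful person would: the job done as asked, in the order asked, and still so for the second after the job is handed in, with the robot touching nothing.
It also fails if it takes over 141 s, if anything falls off the work surface, if the arm or the gripper's body presses on something with over 40 N, if the wrist force passes 120 N, or if a joint passes its speed limit or range.

## Working session

There is one attempt and no reset: what is moved stays moved. The work goes in short steps, Python scripts to look and compute and a tool call to move; the robot and the scene stay as the last step left them, time stands still between calls to the robot, and variables do not carry over. Pictures are saved under pics/ and viewed, at most 14 in all, crops included, and the job is handed in when it is done.

Besides the shell and the picture viewer there is one more tool, called after "Call:" as name([rows], argument=value, ...), one row to a line, values as JSON. drive_tool: Moves the arm, as the interface text tells. Its arguments: {"type":"object","properties":{"commands":{"type":"array","items":{"type":"object","properties":{"grip":{"type":"number"},"dx":{"type":"number"},"dy":{"type":"number"},"dz":{"type":"number"},"ax":{"type":"number"},"ay":{"type":"number"},"az":{"type":"number"}}}},"newtons":{"type":"number"}},"required":["commands"]}

```bash
mkdir -p pics; ls; python3 - <<'E'
from bench import *
import cv2
s=read_state(); print(s)
for n in("scene","top"):
    p=snapshot(n); print(n,{k:v for k,v in p.items() if k!="color"})
    cv2.imwrite(f"pics/{n}0.png",cv2.resize(p["color"][:,:,::-1],(800,600),interpolation=cv2.INTER_CUBIC))
E
```

```text
pics
{'t': 0.0, 'joints': array([ 1.08277872,  0.53714518, -0.00443553,  1.53882462,  0.00258996,
        1.06730893, -0.07119629]), 'qvel': array([ 1.25053447e-03,  4.70651789e-04,  6.64584620e-05,  1.09733843e-03,
        9.79549113e-04, -4.80805315e-05, -1.03858178e-03]), 'joint_torque': array([ 1.28349352e-04, -5.70976388e+01,  9.90848355e-01, -2.51596749e+01,
       -5.61802124e-02,  1.80354860e-02,  1.75048708e-04]), 'position': array([ 0.26586545, -0.59248833,  0.23787162]), 'eef_rot': array([-8.07381765e-04,  9.77833595e-01,  2.09381841e-01, -2.32404408e-04]), 'force': array([ 0.41072539, -0.84224121, -0.03776637]), 'moment': array([ 0.03040974,  0.01304275, -0.01962711]), 'gripper_force': 0.0, 'gripper_width': 0.08814037500665789}
scene {'fx': 384.09893666247945, 'fy': 384.09893666247945, 'cx': 251.9197483082505, 'cy': 195.15618904301323, 'position': array([0.92603684, 0.60267295, 0.47844571]), 'orientation': array([0.18908423, 0.11958903, 0.47256383, 0.85242539])}
top {'fx': 362.9356341654458, 'fy': 362.9356341654458, 'cx': 255.00511394824605, 'cy': 196.18369136161138, 'position': array([ 0.49503246, -0.02143047,  0.84724787]), 'orientation': array([-0.69365655, -0.06542901,  0.03757253,  0.71634345])}
```

View pics/scene0.png

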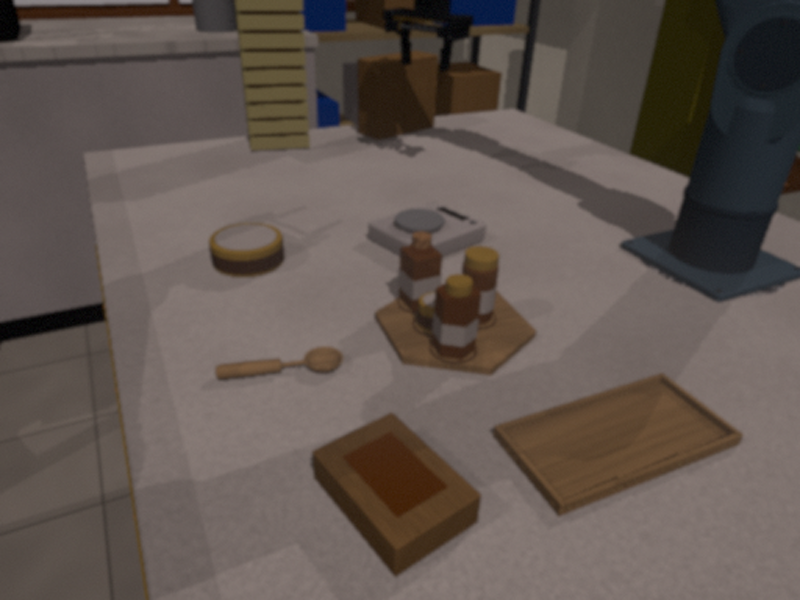

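View pics/top0.png

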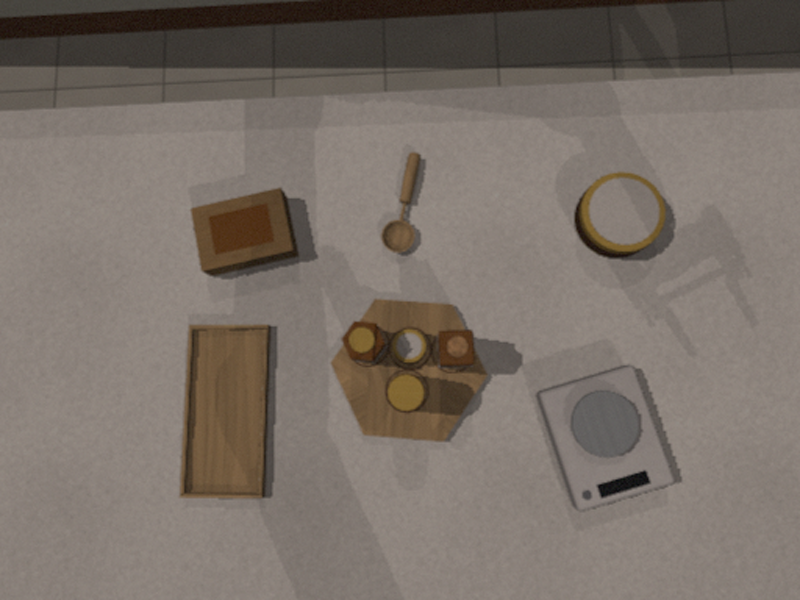

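```bash
cat > h.py <<'E'
from bench import *
import cv2, numpy as np
from scipy.spatial.transform import Rotation as R
def crop(p,c0,r0,w,h,k,name):
    im=p["color"][r0:r0+h,c0:c0+w,::-1]
    im=cv2.convertScaleAbs(cv2.resize(im,None,fx=k,fy=k,interpolation=cv2.INTER_CUBIC),alpha=1.5)
    for c in range(0,w,10):
        cv2.line(im,(c*k,0),(c*k,6),(255,255,255),1); 
        if c%20==0: cv2.putText(im,str(c0+c),(c*k,18),0,.4,(0,0,255),1)
    for r in range(0,h,10):
        cv2.line(im,(0,r*k),(6,r*k),(255,255,255),1)
        if r%20==0: cv2.putText(im,str(r0+r),(8,r*k+4),0,.4,(0,0,255),1)
    cv2.imwrite("pics/"+name,im)
def rot(p):
    q=p["orientation"]; return R.from_quat([q[1],q[2],q[3],q[0]])
def proj(p,X):
    c=rot(p).inv().apply(np.atleast_2d(X)-p["position"])
    return np.c_[p["cx"]+p["fx"]*c[:,0]/-c[:,2], p["cy"]-p["fy"]*c[:,1]/-c[:,2]]
def ray(p,uv):  # pixel -> world direction (row of Nx2)
    uv=np.atleast_2d(uv).astype(float)
    return rot(p).apply(np.c_[(uv[:,0]-p["cx"])/p["fx"],-(uv[:,1]-p["cy"])/p["fy"],-np.ones(len(uv))])
def atz(p,uv,z):
    d=ray(p,uv); return p["position"]+d*((z-p["position"][2])/d[:,2:])
def tri(pa,ua,pb,ub):
    a=ray(pa,ua)[0];b=ray(pb,ub)[0];A=np.c_[a,-b]
    s=np.linalg.lstsq(A,pb["position"]-pa["position"],rcond=None)[0]
    x=pa["position"]+a*s[0];y=pb["position"]+b*s[1]; return (x+y)/2,np.linalg.norm(x-y)
E
python3 - <<'E'
from h import *
import pickle
a=snapshot("top");b=snapshot("scene"); pickle.dump((a,b),open("s0.pkl","wb"))
crop(a,206,186,112,100,7,"c_top.png"); crop(b,236,145,112,98,7,"c_scene.png")
crop(a,110,200,330,135,2,"x.png")
t=cv2.resize(a["color"][200:325,110:180,::-1],None,fx=4,fy=4,interpolation=cv2.INTER_CUBIC)
crop(a,110,200,70,125,4,"t1.png");crop(a,335,225,105,125,4,"t2.png")
x,y=cv2.imread("pics/t1.png"),cv2.imread("pics/t2.png");cv2.imwrite("pics/c_side.png",np.hstack([x,y]))
E
```

```text
(no output)
```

View pics/c_top.png

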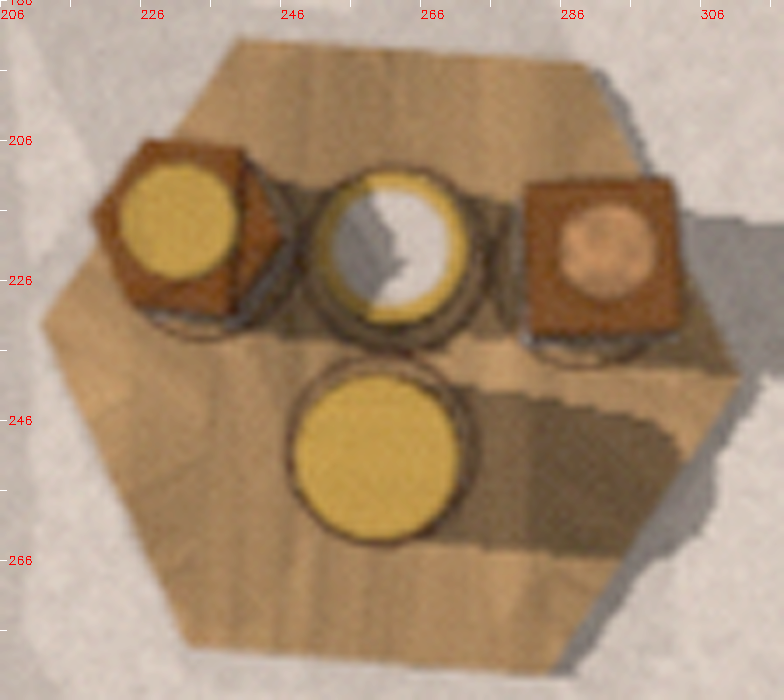

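View pics/c_scene.png

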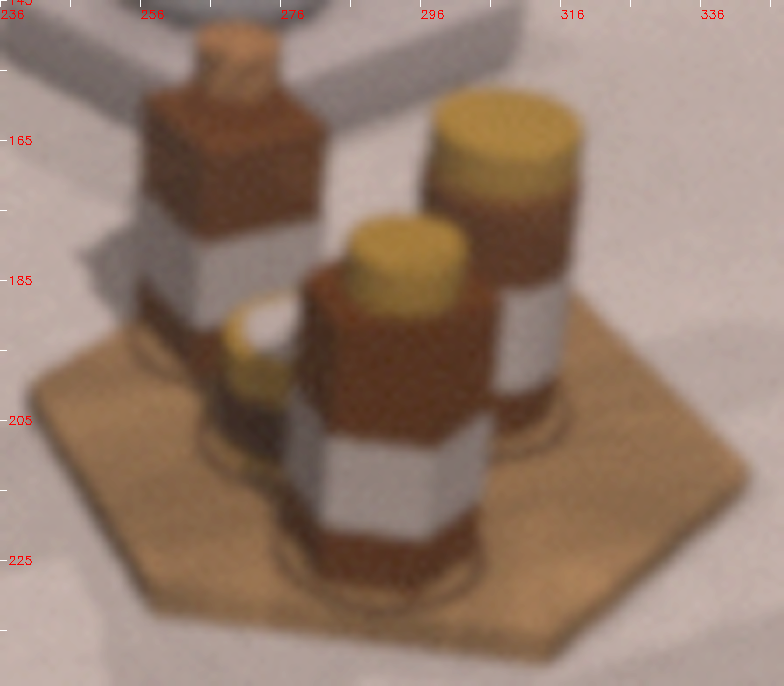

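View pics/c_side.png

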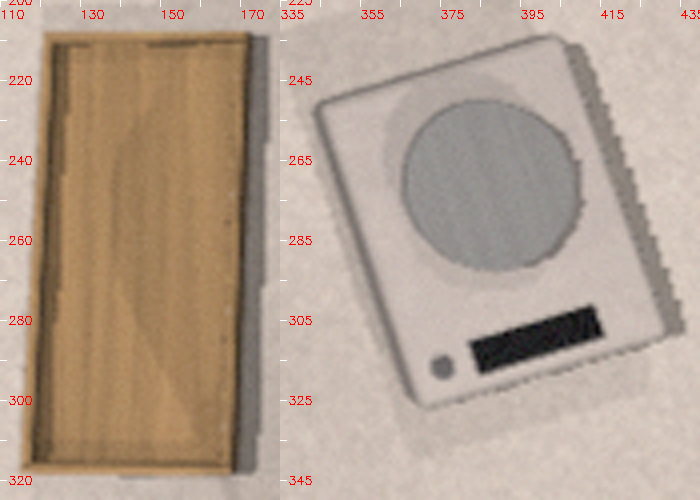

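```bash
cat > m.py <<'E'
from h import *
import pickle
from scipy.optimize import least_squares as LS
a,b=pickle.load(open("s0.pkl","rb"))
def px(l,k,o): return (np.array(l,float)+.5)/k-.5+o
T=lambda l:px(np.atleast_2d(l),7,(206,186)); S=lambda l:px(np.atleast_2d(l),7,(236,145))
def pose(model,z,p,uv,g):
    model=np.array(model,float)/1000
    def W(q): c,s=np.cos(q[2]),np.sin(q[2]); return np.c_[model@np.array([[c,s],[-s,c]])+q[:2],np.full(len(model),z)]
    r=LS(lambda q:(proj(p,W(q))-uv).ravel(),g); return r.x,np.sqrt((r.fun**2).mean())
B=[(100,57.7),(100,-57.7),(0,-115.5),(-100,-57.7),(-100,57.7),(0,115.5)]
bp,e=pose(B,.012,a,T([(240,38),(588,63),(742,376),(555,675),(188,646),(41,325)]),[.5,0,0]);print("board",bp,e)
print("scene view of board corners, predicted crop px",((proj(b,np.c_[np.array(B)/1000@np.array([[np.cos(bp[2]),np.sin(bp[2])],[-np.sin(bp[2]),np.cos(bp[2])]])+bp[:2],np.full(6,.012)])-(236,145)+.5)*7-.5).round())
c,s=np.cos(bp[2]),np.sin(bp[2])
for n,m in dict(tin=(30,0),L=(30,62),Rr=(30,-62),F=(-32,0)).items(): print("spot",n,np.array(m)/1000@np.array([[c,s],[-s,c]])+bp[:2])
for n,t,sc,z in(("hex",(179,221),(409,243),.104),("round",(378,458),(508,130),.102),("square",(607,251),(240,42),.110)):
    X,g=tri(a,T(t),b,S(sc)); print(n,"tri",X,"gap",g,"top@z",atz(a,T(t),z)[0],"scene@z",atz(b,S(sc),z)[0])
print("tin",atz(a,T((392,248)),.04))
print("sq",pose([(23,23),(23,-23),(-23,-23),(-23,23)],.086,a,T([(526,184),(672,178),(681,330),(530,334)]),[.5,0,0]))
h=[(29*np.cos(np.pi/6+k*np.pi/3),29*np.sin(np.pi/6+k*np.pi/3)) for k in range(6)]
print("hex",pose([h[i] for i in(0,5,4,3,2,1)],.088,a,T([(148,138),(243,150),(283,235),(234,318),(131,303),(93,215)]),[.5,0,0]))
Q=lambda l:px(np.atleast_2d(l),4,(110,200)); U=lambda l:px(np.atleast_2d(l),4,(335,225))
print("tray",pose([(125,60),(125,-60),(-125,-60),(-125,60)],.016,a,Q([(46,33),(251,33),(234,473),(24,473)]),[.5,.2,0]))
print("pan",atz(a,U((212,184.5)),.05))
print("scale",pose([(65,70),(65,-70),(-105,-70),(-105,70)],.036,a,U([(38,105),(275,35),(390,332),(140,406)]),[.5,-.2,0]))
E
python3 m.py
```

```text
board [ 0.52655722 -0.00237799 -0.10267506] 0.3678296837536266
scene view of board corners, predicted crop px [[149. 583.]
 [ 24. 381.]
 [242. 252.]
 [571. 288.]
 [747. 465.]
 [549. 633.]]
spot tin [ 0.55639922 -0.00545283]
spot L [0.5627539  0.05622065]
spot Rr [ 0.55004455 -0.06712631]
spot F [0.49472574 0.00090184]
hex tri [0.56125589 0.05593435 0.11537534] gap 0.0012617147106254785 top@z [0.56281546 0.05677714 0.104     ] scene@z [0.54929993 0.03918663 0.104     ]
round tri [4.91893638e-01 3.97685493e-04 1.10636497e-01] gap 0.000802964652327477 top@z [4.92188521e-01 4.19003647e-04 1.02000000e-01] scene@z [ 0.48135433 -0.01352067  0.102     ]
square tri [ 0.54852317 -0.06710977  0.12106527] gap 0.00036071701686574186 top@z [ 0.54949414 -0.06790345  0.11      ] scene@z [ 0.53669632 -0.08771635  0.11      ]
tin [[ 0.55781962 -0.00425927  0.04      ]]
sq (array([ 5.49780084e-01, -6.79026020e-02,  4.53470505e-04]), np.float64(0.3464839364581524))
hex (array([ 0.56260188,  0.05559799, -0.12312589]), np.float64(0.3607035525357413))
tray (array([ 0.47545881,  0.26718797, -0.02917279]), np.float64(0.4530694100832053))
pan [[ 0.4426215  -0.26891714  0.05      ]]
scale (array([ 0.44398709, -0.26547051,  0.26637792]), np.float64(1.0663227189815585))
```

```bash
python3 - <<'E'
from h import *
import pickle
a,b=pickle.load(open("s0.pkl","rb"))
crop(b,310,230,170,100,4,"t1.png");crop(b,225,125,100,50,6,"t2.png")
x,y=cv2.imread("pics/t1.png"),cv2.imread("pics/t2.png");o=np.zeros((700,680,3),np.uint8)
o=np.zeros((700,680,3),np.uint8);o[:400]=x;o[400:,:600]=y
cv2.imwrite("pics/c_s2.png",o[:, :]); print(o.shape)
E
python3 -c "
import cv2;o=cv2.imread('pics/c_s2.png');cv2.imwrite('pics/c_s3.png',o[60:660])"
```

```text
(700, 680, 3)
```

View pics/c_s3.png

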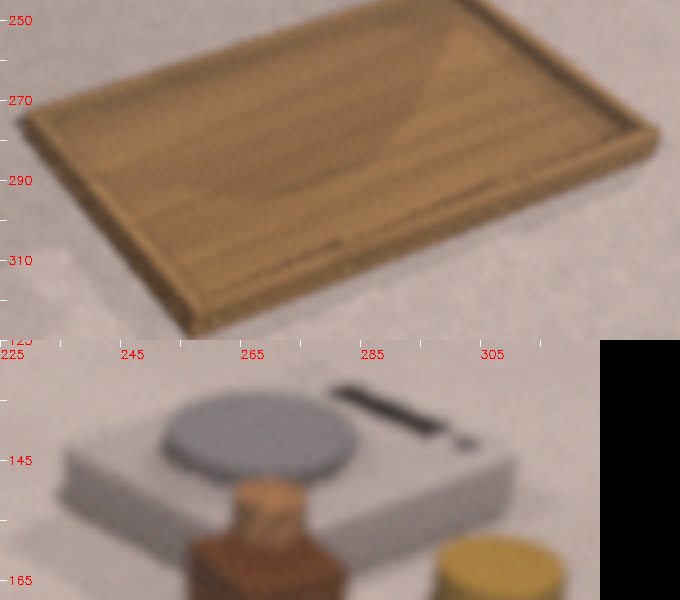

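```bash
cat >> m.py <<'E'
print("-----")
V=lambda l:px(np.atleast_2d(l),4,(310,230)); P=lambda l:px(np.atleast_2d(l),6,(225,125))
for n,t,sc in(("bR",T((742,376)),S((745,470))),("bRtop",T((588,63)),S((30,385))),("bLtop",T((240,38)),S((152,597))),("bL",T((41,325)),S((548,640))),("bBotL",T((188,646)),S((748,472))),
 ("tray far L",Q((46,33)),V((190,378))),("tray far R",Q((251,33)),V((20,176))),("tray nearL",Q((24,473)),V((655,192))),("pan",U((212,184.5)),P((260,96))),
 ("sq nearright top",T((681,330)),S((325,128))),("sq far left",T((526,184)),S((203,165))),("sq far right",T((672,178)),S((147,97)))):
    if n=="bR":continue
    X,g=tri(a,t,b,sc);print(n,(X*1000).round(1),round(g*1000,1))
# board with free height from top view
m=np.array(B)/1000
W=lambda q:np.c_[m@np.array([[np.cos(q[2]),np.sin(q[2])],[-np.sin(q[2]),np.cos(q[2])]])+q[:2],np.full(6,q[3])]
print(LS(lambda q:(proj(a,W(q))-T([(240,38),(588,63),(742,376),(555,675),(188,646),(41,325)])).ravel(),[.5,0,0,0]).x)
for n,c,z in(("hex",(.5628,.0568),.104),("round",(.4922,.0004),.102),("square",(.5495,-.0679),.110)): print(n,((proj(b,[*c,z])-(236,145)+.5)*7-.5).round())
print("tin top scene",((proj(b,[.5578,-.0043,.04])-(236,145)+.5)*7-.5).round())
E
python3 m.py|sed -n '/---/,$p'
```

```text
-----
bRtop [618.8 -70.2  10.1] 1.6
bLtop [631.9  45.5   7.5] 1.4
bL [538.6 113.   10. ] 0.2
bBotL [433.4  66.6  10.2] 0.4
tray far L [601.8 325.1  12.8] 0.9
tray far R [597.8 204.3  10.2] 0.2
tray nearL [352.7 331.   14.6] 0.0
pan [ 442.  -270.4   44.8] 0.6
sq nearright top [517.8 -84.4  78.9] 23.1
sq far left [571.3 -45.8  92.7] 0.4
sq far right [570.6 -88.3  96.7] 2.0
[ 0.5265971  -0.0023507  -0.10267522  0.01070333]
hex [[400. 281.]]
round [[503. 155.]]
square [[234.  73.]]
tin top scene [[296. 365.]]
```

```bash
sed -i 's/,\.104)/,.116)/;s/,\.102)/,.114)/;s/,\.110)/,.122)/;s/(392,248)),.04/(392,248)),.052/;s/\.086,a/.098,a/;s/\.088,a/.100,a/' m.py; sed -i 's/(.5628,.0568),.104),("round",(.4922,.0004),.102),("square",(.5495,-.0679),.110/(.5628,.0568),.116),("round",(.4922,.0004),.114),("square",(.5495,-.0679),.122/;s/-.0043,.04\]/-.0043,.052]/' m.py; python3 m.py | grep -E "spot|hex|round|sq|tin|tray \("
```

```text
spot tin [ 0.55639922 -0.00545283]
spot L [0.5627539  0.05622065]
spot Rr [ 0.55004455 -0.06712631]
spot F [0.49472574 0.00090184]
hex tri [0.56125589 0.05593435 0.11537534] gap 0.0012617147106254785 top@z [0.56172108 0.05551445 0.116     ] scene@z [0.56137335 0.05724489 0.116     ]
round tri [4.91893638e-01 3.97685493e-04 1.10636497e-01] gap 0.000802964652327477 top@z [4.92234314e-01 6.71828638e-05 1.14000000e-01] scene@z [0.49552952 0.0061218  0.114     ]
square tri [ 0.54852317 -0.06710977  0.12106527] gap 0.00036071701686574186 top@z [ 0.54860768 -0.06714702  0.122     ] scene@z [ 0.54937685 -0.06523089  0.122     ]
tin [[ 0.55688627 -0.00451453  0.052     ]]
sq (array([ 5.48925302e-01, -6.71679797e-02,  4.53230249e-04]), np.float64(0.5116233175643731))
hex (array([ 0.56154035,  0.05438217, -0.12312515]), np.float64(0.37636108211126057))
tray (array([ 0.47545881,  0.26718797, -0.02917279]), np.float64(0.4530694100832053))
sq nearright top [517.8 -84.4  78.9] 23.1
sq far left [571.3 -45.8  92.7] 0.4
sq far right [570.6 -88.3  96.7] 2.0
hex [[404. 243.]]
round [[507. 120.]]
square [[236.  39.]]
tin top scene [[298. 332.]]
```

Call:
drive_tool([
  {"grip":1,"dx":150,"dy":330,"az":0.5},
  {"grip":1,"dx":150,"dy":330,"az":0.5},
  {"grip":1,"dx":150,"dy":330,"az":0.5},
  {"grip":1,"dx":150,"dy":330,"az":0.5},
  {"grip":1,"dx":150,"dy":330,"az":0.5},
  {"grip":1,"dx":150,"dy":330,"az":0.5},
  {"grip":1,"dx":150,"dy":330,"az":0.5},
  {"grip":1,"dx":150,"dy":330,"az":0.5},
], newtons=25)

```text
invalid input at $.commands[0]: expected keys grip, dx, dy, dz, ax, ay, az
```

Call:
drive_tool([
  {"grip":1,"dx":150,"dy":330,"dz":0,"ax":0,"ay":0,"az":0.5},
  {"grip":1,"dx":150,"dy":330,"dz":0,"ax":0,"ay":0,"az":0.5},
  {"grip":1,"dx":150,"dy":330,"dz":0,"ax":0,"ay":0,"az":0.5},
  {"grip":1,"dx":150,"dy":330,"dz":0,"ax":0,"ay":0,"az":0.5},
  {"grip":1,"dx":150,"dy":330,"dz":0,"ax":0,"ay":0,"az":0.5},
  {"grip":1,"dx":150,"dy":330,"dz":0,"ax":0,"ay":0,"az":0.5},
  {"grip":1,"dx":150,"dy":330,"dz":0,"ax":0,"ay":0,"az":0.5},
  {"grip":1,"dx":150,"dy":330,"dz":0,"ax":0,"ay":0,"az":0.5},
], newtons=25)

```text
t: 1.0
position: [0.4185, -0.2574, 0.2389]
eef_rot: [-0.001, 0.894, 0.448, 0.001]
force: [-0.5, 0.3, -0.0]
gripper_width: 0.0875
gripper_force: 0.0
```

Call:
drive_tool([
  {"grip":1,"dx":146,"dy":318,"dz":0,"ax":0,"ay":0,"az":0.526},
  {"grip":1,"dx":146,"dy":318,"dz":0,"ax":0,"ay":0,"az":0.526},
  {"grip":1,"dx":146,"dy":318,"dz":0,"ax":0,"ay":0,"az":0.526},
  {"grip":1,"dx":146,"dy":318,"dz":0,"ax":0,"ay":0,"az":0.526},
  {"grip":1,"dx":146,"dy":318,"dz":0,"ax":0,"ay":0,"az":0.526},
  {"grip":1,"dx":146,"dy":318,"dz":0,"ax":0,"ay":0,"az":0.526},
  {"grip":1,"dx":146,"dy":318,"dz":0,"ax":0,"ay":0,"az":0.526},
  {"grip":1,"dx":146,"dy":318,"dz":-50,"ax":0,"ay":0,"az":0.526},
])

```text
t: 1.8
position: [0.5688, 0.0639, 0.194]
eef_rot: [0.002, 0.747, 0.665, 0.008]
force: [1.0, -0.3, -0.5]
gripper_width: 0.0878
gripper_force: 0.0
```

Call:
drive_tool([
  {"grip":1,"dx":0,"dy":0,"dz":0,"ax":0,"ay":0,"az":0},
  {"grip":1,"dx":0,"dy":0,"dz":0,"ax":0,"ay":0,"az":0},
  {"grip":1,"dx":0,"dy":0,"dz":0,"ax":0,"ay":0,"az":0},
])

```text
t: 2.1
position: [0.563, 0.0536, 0.1903]
eef_rot: [0.001, 0.75, 0.662, 0.001]
force: [0.2, 0.6, 0.3]
gripper_width: 0.0883
gripper_force: 0.0
```

```bash
python3 - <<'E'
from h import *
s=read_state();q=s["eef_rot"];print(s["position"],2*np.arctan2(q[2],q[1]),q,s["joints"].round(2))
p=snapshot("scene");crop(p,200,60,200,150,4,"g1.png")
E
```

```text
[0.56303441 0.05363073 0.19028899] 1.445666347272233 [8.49834187e-04 7.49934164e-01 6.61511667e-01 5.84891074e-04] [ 0.17  0.49 -0.45  1.79  0.27  0.92 -0.52]
```

View pics/g1.png

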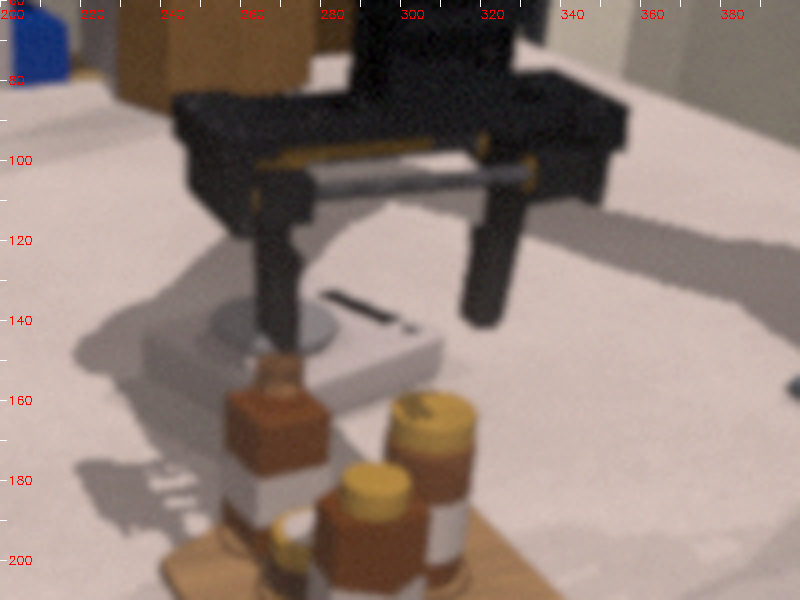

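Call:
drive_tool([
  {"grip":1,"dx":-1,"dy":1.5,"dz":-40,"ax":0,"ay":0,"az":0},
  {"grip":1,"dx":-1,"dy":1.5,"dz":-75,"ax":0,"ay":0,"az":0},
  {"grip":1,"dx":-1,"dy":1.5,"dz":-105,"ax":0,"ay":0,"az":0},
  {"grip":1,"dx":-1,"dy":1.5,"dz":-122,"ax":0,"ay":0,"az":0},
  {"grip":1,"dx":-1,"dy":1.5,"dz":-128,"ax":0,"ay":0,"az":0},
  {"grip":1,"dx":-1,"dy":1.5,"dz":-128,"ax":0,"ay":0,"az":0},
  {"grip":1,"dx":-1,"dy":1.5,"dz":-128,"ax":0,"ay":0,"az":0},
])

```text
t: 2.85
position: [0.5623, 0.0563, 0.0623]
eef_rot: [0.001, 0.749, 0.662, 0.001]
force: [-0.1, 0.1, 0.5]
gripper_width: 0.0879
gripper_force: 0.0
```

Call:
drive_tool([
  {"grip":0.62,"dx":0,"dy":0,"dz":0,"ax":0,"ay":0,"az":0},
  {"grip":0.62,"dx":0,"dy":0,"dz":0,"ax":0,"ay":0,"az":0},
  {"grip":0.5,"dx":0,"dy":0,"dz":0,"ax":0,"ay":0,"az":0},
  {"grip":0.4,"dx":0,"dy":0,"dz":0,"ax":0,"ay":0,"az":0},
  {"grip":0.2,"dx":0,"dy":0,"dz":0,"ax":0,"ay":0,"az":0},
  {"grip":0,"dx":0,"dy":0,"dz":0,"ax":0,"ay":0,"az":0},
  {"grip":0,"dx":0,"dy":0,"dz":0,"ax":0,"ay":0,"az":0},
])

```text
t: 3.55
position: [0.5611, 0.0565, 0.0608]
eef_rot: [0.0, 0.749, 0.662, -0.0]
force: [-1.3, -0.3, 1.4]
gripper_width: 0.0496
gripper_force: 25.0
```

Call:
drive_tool([
  {"grip":0,"dx":0,"dy":0,"dz":15,"ax":0,"ay":0,"az":0},
  {"grip":0,"dx":0,"dy":0,"dz":40,"ax":0,"ay":0,"az":0},
  {"grip":0,"dx":0,"dy":25,"dz":55,"ax":0,"ay":0,"az":0},
  {"grip":0,"dx":-2,"dy":60,"dz":60,"ax":0,"ay":0,"az":0},
  {"grip":0,"dx":-3,"dy":100,"dz":60,"ax":0,"ay":0,"az":0},
  {"grip":0,"dx":-5,"dy":140,"dz":60,"ax":0,"ay":0,"az":0},
  {"grip":0,"dx":-6,"dy":175,"dz":60,"ax":0,"ay":0,"az":0},
  {"grip":0,"dx":-6,"dy":200,"dz":55,"ax":0,"ay":0,"az":0},
])

```text
t: 4.35
position: [0.5545, 0.26, 0.1171]
eef_rot: [-0.001, 0.748, 0.663, 0.001]
force: [-0.0, 0.7, -3.0]
gripper_width: 0.0496
gripper_force: 25.0
```

Call:
drive_tool([
  {"grip":0,"dx":0,"dy":8,"dz":-5,"ax":0,"ay":0,"az":0},
  {"grip":0,"dx":0,"dy":8,"dz":-25,"ax":0,"ay":0,"az":0},
  {"grip":0,"dx":0,"dy":8,"dz":-42,"ax":0,"ay":0,"az":0},
  {"grip":0,"dx":0,"dy":8,"dz":-52,"ax":0,"ay":0,"az":0},
  {"grip":0,"dx":0,"dy":8,"dz":-56,"ax":0,"ay":0,"az":0},
  {"grip":0,"dx":0,"dy":8,"dz":-58,"ax":0,"ay":0,"az":0},
  {"grip":0,"dx":0,"dy":8,"dz":-58,"ax":0,"ay":0,"az":0},
  {"grip":0,"dx":0,"dy":8,"dz":-58,"ax":0,"ay":0,"az":0},
])

```text
t: 5.15
position: [0.5556, 0.2646, 0.0584]
eef_rot: [0.0, 0.749, 0.662, 0.001]
force: [1.1, 0.3, -3.4]
gripper_width: 0.0498
gripper_force: 25.0
```

Call:
drive_tool([
  {"grip":0,"dx":0,"dy":0,"dz":-1,"ax":0,"ay":0,"az":0},
  {"grip":0,"dx":0,"dy":0,"dz":-2,"ax":0,"ay":0,"az":0},
  {"grip":0,"dx":0,"dy":0,"dz":-2,"ax":0,"ay":0,"az":0},
])

```text
t: 5.45
position: [0.5551, 0.2645, 0.0557]
eef_rot: [0.0, 0.749, 0.662, -0.0]
force: [-0.1, 1.1, -2.7]
gripper_width: 0.0495
gripper_force: 25.0
```

Call:
drive_tool([
  {"grip":0,"dx":0,"dy":0,"dz":-0.5,"ax":0,"ay":0,"az":0},
  {"grip":0,"dx":0,"dy":0,"dz":-1,"ax":0,"ay":0,"az":0},
  {"grip":0,"dx":0,"dy":0,"dz":-1,"ax":0,"ay":0,"az":0},
])

```text
t: 5.75
position: [0.5552, 0.2645, 0.0548]
eef_rot: [0.0, 0.749, 0.662, 0.0]
force: [0.4, -0.7, -1.8]
gripper_width: 0.0498
gripper_force: 25.0
```

Call:
drive_tool([
  {"grip":0,"dx":0,"dy":0,"dz":-0.5,"ax":0,"ay":0,"az":0},
  {"grip":0,"dx":0,"dy":0,"dz":-1,"ax":0,"ay":0,"az":0},
  {"grip":0,"dx":0,"dy":0,"dz":-1,"ax":0,"ay":0,"az":0},
])

```text
t: 6.05
position: [0.5552, 0.2646, 0.0548]
eef_rot: [0.0, 0.749, 0.662, 0.0]
force: [-3.6, -1.7, 8.1]
gripper_width: 0.0499
gripper_force: 25.0
```

Call:
drive_tool([
  {"grip":0.7,"dx":0,"dy":0,"dz":0,"ax":0,"ay":0,"az":0},
  {"grip":0.7,"dx":0,"dy":0,"dz":0,"ax":0,"ay":0,"az":0},
  {"grip":0.7,"dx":0,"dy":0,"dz":0,"ax":0,"ay":0,"az":0},
  {"grip":0.7,"dx":0,"dy":0,"dz":20,"ax":0,"ay":0,"az":0},
  {"grip":0.8,"dx":0,"dy":0,"dz":60,"ax":0,"ay":0,"az":0},
  {"grip":1,"dx":0,"dy":-10,"dz":90,"ax":0,"ay":0,"az":0},
  {"grip":1,"dx":0,"dy":-50,"dz":95,"ax":0,"ay":0,"az":0.03},
  {"grip":1,"dx":0,"dy":-95,"dz":95,"ax":0,"ay":0,"az":0.06},
])

```text
t: 6.85
position: [0.556, 0.1707, 0.1505]
eef_rot: [0.0, 0.727, 0.686, 0.002]
force: [0.6, -0.9, 0.4]
gripper_width: 0.0879
gripper_force: 0.0
```

Call:
drive_tool([
  {"grip":1,"dx":-2,"dy":-50,"dz":0,"ax":0,"ay":0,"az":0.03},
  {"grip":1,"dx":-3,"dy":-100,"dz":0,"ax":0,"ay":0,"az":0.06},
  {"grip":1,"dx":-5,"dy":-150,"dz":0,"ax":0,"ay":0,"az":0.065},
  {"grip":1,"dx":-6.5,"dy":-200,"dz":0,"ax":0,"ay":0,"az":0.065},
  {"grip":1,"dx":-6.5,"dy":-225,"dz":0,"ax":0,"ay":0,"az":0.065},
  {"grip":1,"dx":-6.5,"dy":-237,"dz":0,"ax":0,"ay":0,"az":0.065},
  {"grip":1,"dx":-6.5,"dy":-237,"dz":0,"ax":0,"ay":0,"az":0.065},
  {"grip":1,"dx":-6.5,"dy":-237,"dz":0,"ax":0,"ay":0,"az":0.065},
])

```text
t: 7.65
position: [0.5488, -0.0653, 0.1488]
eef_rot: [-0.0, 0.706, 0.709, 0.001]
force: [0.2, 0.7, 0.3]
gripper_width: 0.088
gripper_force: 0.0
```

```bash
python3 - <<'E'
from h import *
s=read_state();q=s["eef_rot"];print(s["position"],2*np.arctan2(q[2],q[1]),q,s["joints"].round(2))
p=snapshot("scene");cv2.imwrite("pics/g2.png",cv2.resize(p["color"][:,:,::-1],(800,600)))
E
```

```text
[ 0.54884485 -0.06531069  0.14877253] 1.5750004984041395 [-3.54856473e-04  7.05618656e-01  7.08591452e-01  5.83258399e-04] [ 0.38  0.53 -0.45  1.85  0.3   0.83 -0.22]
```

View pics/g2.png

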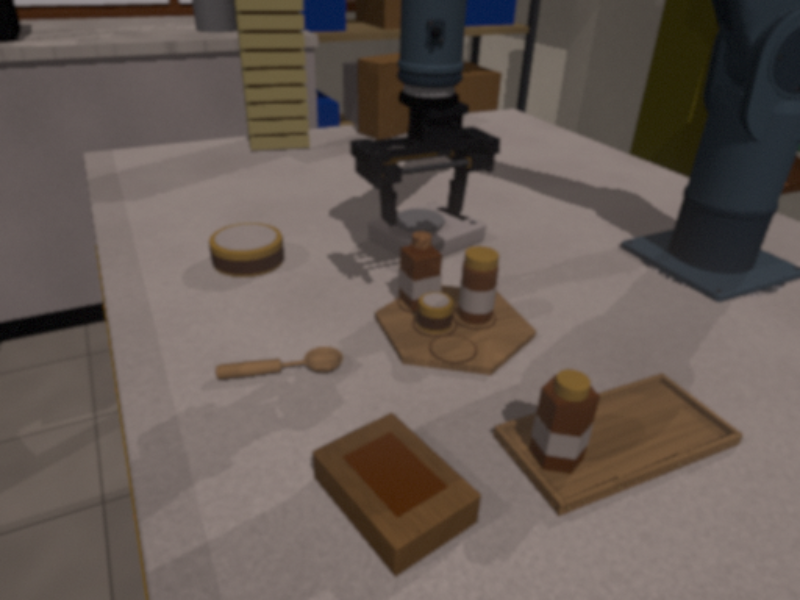

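Call:
drive_tool([
  {"grip":1,"dx":0,"dy":-1.5,"dz":-35,"ax":0,"ay":0,"az":-0.004},
  {"grip":1,"dx":0,"dy":-1.5,"dz":-65,"ax":0,"ay":0,"az":-0.004},
  {"grip":1,"dx":0,"dy":-1.5,"dz":-80,"ax":0,"ay":0,"az":-0.004},
  {"grip":1,"dx":0,"dy":-1.5,"dz":-85,"ax":0,"ay":0,"az":-0.004},
  {"grip":1,"dx":0,"dy":-1.5,"dz":-85,"ax":0,"ay":0,"az":-0.004},
  {"grip":0.62,"dx":0,"dy":-1.5,"dz":-85,"ax":0,"ay":0,"az":-0.004},
  {"grip":0.56,"dx":0,"dy":-1.5,"dz":-85,"ax":0,"ay":0,"az":-0.004},
  {"grip":0.5,"dx":0,"dy":-1.5,"dz":-85,"ax":0,"ay":0,"az":-0.004},
])

```text
t: 8.5
position: [0.5492, -0.0691, 0.0646]
eef_rot: [0.001, 0.708, 0.706, 0.0]
force: [-0.4, 0.1, 0.3]
gripper_width: 0.0666
gripper_force: 0.0
```

Call:
drive_tool([
  {"grip":0.4,"dx":0,"dy":0,"dz":0,"ax":0,"ay":0,"az":0},
  {"grip":0.2,"dx":0,"dy":0,"dz":0,"ax":0,"ay":0,"az":0},
  {"grip":0,"dx":0,"dy":0,"dz":0,"ax":0,"ay":0,"az":0},
  {"grip":0,"dx":0,"dy":0,"dz":0,"ax":0,"ay":0,"az":0},
])

```text
t: 8.9
position: [0.5486, -0.0691, 0.0639]
eef_rot: [0.0, 0.708, 0.706, -0.0]
force: [-1.0, 0.6, 3.3]
gripper_width: 0.0459
gripper_force: 24.9
```

Call:
drive_tool([
  {"grip":0,"dx":0,"dy":0,"dz":15,"ax":0,"ay":0,"az":0},
  {"grip":0,"dx":0,"dy":0,"dz":40,"ax":0,"ay":0,"az":0},
  {"grip":0,"dx":5,"dy":10,"dz":70,"ax":0,"ay":0,"az":0},
  {"grip":0,"dx":10,"dy":40,"dz":80,"ax":0,"ay":0,"az":0},
  {"grip":0,"dx":10,"dy":80,"dz":80,"ax":0,"ay":0,"az":0},
  {"grip":0,"dx":5,"dy":120,"dz":80,"ax":0,"ay":0,"az":0},
  {"grip":0,"dx":-5,"dy":160,"dz":80,"ax":0,"ay":0,"az":0},
  {"grip":0,"dx":-20,"dy":200,"dz":80,"ax":0,"ay":0,"az":0},
])

```text
t: 9.7
position: [0.5285, 0.1325, 0.1445]
eef_rot: [0.0, 0.708, 0.706, 0.0]
force: [0.1, -0.0, -2.5]
gripper_width: 0.0463
gripper_force: 25.0
```

Call:
drive_tool([
  {"grip":0,"dx":-20,"dy":40,"dz":0,"ax":0,"ay":0,"az":0},
  {"grip":0,"dx":-40,"dy":80,"dz":0,"ax":0,"ay":0,"az":0},
  {"grip":0,"dx":-55,"dy":115,"dz":0,"ax":0,"ay":0,"az":0},
  {"grip":0,"dx":-58,"dy":136,"dz":-10,"ax":0,"ay":0,"az":0},
  {"grip":0,"dx":-58,"dy":138,"dz":-40,"ax":0,"ay":0,"az":0},
  {"grip":0,"dx":-58,"dy":138,"dz":-65,"ax":0,"ay":0,"az":0},
  {"grip":0,"dx":-58,"dy":138,"dz":-78,"ax":0,"ay":0,"az":0},
  {"grip":0,"dx":-58,"dy":138,"dz":-83,"ax":0,"ay":0,"az":0},
])

```text
t: 10.5
position: [0.47, 0.2684, 0.06]
eef_rot: [-0.0, 0.708, 0.706, -0.001]
force: [0.1, -0.2, -2.6]
gripper_width: 0.046
gripper_force: 25.0
```

Call:
drive_tool([
  {"grip":0,"dx":0,"dy":0,"dz":-1,"ax":0,"ay":0,"az":0},
  {"grip":0,"dx":0,"dy":0,"dz":-2,"ax":0,"ay":0,"az":0},
  {"grip":0,"dx":0,"dy":0,"dz":-2.7,"ax":0,"ay":0,"az":0},
  {"grip":0,"dx":0,"dy":0,"dz":-2.7,"ax":0,"ay":0,"az":0},
  {"grip":0,"dx":0,"dy":0,"dz":-2.7,"ax":0,"ay":0,"az":0},
])

```text
t: 11.0
position: [0.4709, 0.2691, 0.0585]
eef_rot: [0.0, 0.708, 0.706, 0.0]
force: [0.6, -0.9, -2.9]
gripper_width: 0.0458
gripper_force: 25.0
```

Call:
drive_tool([
  {"grip":0,"dx":0,"dy":0,"dz":-0.5,"ax":0,"ay":0,"az":0},
  {"grip":0,"dx":0,"dy":0,"dz":-0.8,"ax":0,"ay":0,"az":0},
  {"grip":0,"dx":0,"dy":0,"dz":-0.8,"ax":0,"ay":0,"az":0},
])

```text
t: 11.3
position: [0.4708, 0.2691, 0.0579]
eef_rot: [0.0, 0.708, 0.706, 0.0]
force: [-1.8, -1.1, 5.6]
gripper_width: 0.046
gripper_force: 24.9
```

Call:
drive_tool([
  {"grip":0.63,"dx":0,"dy":0,"dz":0,"ax":0,"ay":0,"az":0},
  {"grip":0.63,"dx":0,"dy":0,"dz":0,"ax":0,"ay":0,"az":0},
  {"grip":0.63,"dx":0,"dy":0,"dz":0,"ax":0,"ay":0,"az":0},
  {"grip":0.63,"dx":0,"dy":0,"dz":20,"ax":0,"ay":0,"az":0},
  {"grip":0.63,"dx":0,"dy":0,"dz":65,"ax":0,"ay":0,"az":0},
  {"grip":1,"dx":3,"dy":-20,"dz":90,"ax":0,"ay":0,"az":0},
  {"grip":1,"dx":7,"dy":-65,"dz":92,"ax":0,"ay":0,"az":0},
  {"grip":1,"dx":12,"dy":-110,"dz":92,"ax":0,"ay":0,"az":0},
])

```text
t: 12.1
position: [0.4833, 0.1588, 0.1505]
eef_rot: [0.001, 0.707, 0.707, 0.001]
force: [0.7, -0.5, -0.9]
gripper_width: 0.0772
gripper_force: 0.0
```

Call:
drive_tool([
  {"grip":1,"dx":4,"dy":-45,"dz":0,"ax":0,"ay":0,"az":0},
  {"grip":1,"dx":7,"dy":-90,"dz":0,"ax":0,"ay":0,"az":0},
  {"grip":1,"dx":9.5,"dy":-130,"dz":0,"ax":0,"ay":0,"az":0},
  {"grip":1,"dx":9.5,"dy":-152,"dz":0,"ax":0,"ay":0,"az":0},
  {"grip":1,"dx":9.5,"dy":-159,"dz":0,"ax":0,"ay":0,"az":0},
  {"grip":1,"dx":9.5,"dy":-159,"dz":0,"ax":0,"ay":0,"az":0},
  {"grip":1,"dx":9.5,"dy":-159,"dz":-30,"ax":0,"ay":0,"az":0},
  {"grip":1,"dx":9.5,"dy":-159,"dz":-30,"ax":0,"ay":0,"az":0},
])

```text
t: 12.9
position: [0.4901, 0.002, 0.1171]
eef_rot: [-0.002, 0.707, 0.707, -0.001]
force: [-0.1, -0.5, -0.6]
gripper_width: 0.0883
gripper_force: 0.0
```

Call:
drive_tool([
  {"grip":1,"dx":0.5,"dy":0,"dz":-30,"ax":0,"ay":0,"az":0},
  {"grip":1,"dx":0.5,"dy":0,"dz":-50,"ax":0,"ay":0,"az":0},
  {"grip":1,"dx":0.5,"dy":0,"dz":-57,"ax":0,"ay":0,"az":0},
  {"grip":1,"dx":0.5,"dy":0,"dz":-57,"ax":0,"ay":0,"az":0},
  {"grip":1,"dx":0.5,"dy":0,"dz":-57,"ax":0,"ay":0,"az":0},
])

```text
t: 13.4
position: [0.4933, 0.0007, 0.0632]
eef_rot: [0.0, 0.707, 0.707, 0.001]
force: [-1.1, -1.0, 0.1]
gripper_width: 0.0882
gripper_force: 0.0
```

Call:
drive_tool([
  {"grip":0.65,"dx":-0.5,"dy":0,"dz":0,"ax":0,"ay":0,"az":0},
  {"grip":0.62,"dx":-0.5,"dy":0,"dz":0,"ax":0,"ay":0,"az":0},
  {"grip":0.58,"dx":-0.5,"dy":0,"dz":0,"ax":0,"ay":0,"az":0},
  {"grip":0.5,"dx":-0.5,"dy":0,"dz":0,"ax":0,"ay":0,"az":0},
  {"grip":0.2,"dx":-0.5,"dy":0,"dz":0,"ax":0,"ay":0,"az":0},
  {"grip":0,"dx":-0.5,"dy":0,"dz":0,"ax":0,"ay":0,"az":0},
  {"grip":0,"dx":-0.5,"dy":0,"dz":0,"ax":0,"ay":0,"az":0},
])

```text
t: 14.1
position: [0.492, -0.0001, 0.0623]
eef_rot: [-0.0, 0.708, 0.706, -0.0]
force: [-1.7, -0.4, 2.1]
gripper_width: 0.0493
gripper_force: 25.0
```

Call:
drive_tool([
  {"grip":0,"dx":0,"dy":0,"dz":15,"ax":0,"ay":0,"az":0},
  {"grip":0,"dx":-5,"dy":0,"dz":40,"ax":0,"ay":0,"az":0},
  {"grip":0,"dx":-25,"dy":20,"dz":60,"ax":0,"ay":0,"az":0},
  {"grip":0,"dx":-50,"dy":50,"dz":65,"ax":0,"ay":0,"az":0},
  {"grip":0,"dx":-75,"dy":85,"dz":65,"ax":0,"ay":0,"az":0},
  {"grip":0,"dx":-90,"dy":125,"dz":65,"ax":0,"ay":0,"az":0},
  {"grip":0,"dx":-98,"dy":165,"dz":65,"ax":0,"ay":0,"az":0},
  {"grip":0,"dx":-101,"dy":205,"dz":65,"ax":0,"ay":0,"az":0},
])

```text
t: 14.9
position: [0.3897, 0.2059, 0.127]
eef_rot: [0.0, 0.708, 0.707, -0.001]
force: [1.0, -0.2, -2.4]
gripper_width: 0.0492
gripper_force: 25.0
```

Call:
drive_tool([
  {"grip":0,"dx":0,"dy":35,"dz":0,"ax":0,"ay":0,"az":0},
  {"grip":0,"dx":0,"dy":55,"dz":0,"ax":0,"ay":0,"az":0},
  {"grip":0,"dx":0,"dy":64,"dz":-20,"ax":0,"ay":0,"az":0},
  {"grip":0,"dx":0,"dy":64,"dz":-45,"ax":0,"ay":0,"az":0},
  {"grip":0,"dx":0,"dy":64,"dz":-62,"ax":0,"ay":0,"az":0},
  {"grip":0,"dx":0,"dy":64,"dz":-68,"ax":0,"ay":0,"az":0},
  {"grip":0,"dx":0,"dy":64,"dz":-70,"ax":0,"ay":0,"az":0},
  {"grip":0,"dx":0,"dy":64,"dz":-70,"ax":0,"ay":0,"az":0},
])

```text
t: 15.7
position: [0.3913, 0.2691, 0.0575]
eef_rot: [0.0, 0.708, 0.706, 0.0]
force: [-0.3, -0.0, -3.1]
gripper_width: 0.0493
gripper_force: 25.0
```

Call:
drive_tool([
  {"grip":0,"dx":0,"dy":0,"dz":-0.5,"ax":0,"ay":0,"az":0},
  {"grip":0,"dx":0,"dy":0,"dz":-1,"ax":0,"ay":0,"az":0},
  {"grip":0,"dx":0,"dy":0,"dz":-1.4,"ax":0,"ay":0,"az":0},
  {"grip":0,"dx":0,"dy":0,"dz":-1.4,"ax":0,"ay":0,"az":0},
])

```text
t: 16.1
position: [0.3915, 0.2692, 0.0563]
eef_rot: [0.0, 0.708, 0.706, 0.0]
force: [-0.9, -0.1, 2.1]
gripper_width: 0.0497
gripper_force: 25.0
```

Call:
drive_tool([
  {"grip":0.67,"dx":0,"dy":0,"dz":0,"ax":0,"ay":0,"az":0},
  {"grip":0.67,"dx":0,"dy":0,"dz":0,"ax":0,"ay":0,"az":0},
  {"grip":0.67,"dx":0,"dy":0,"dz":0,"ax":0,"ay":0,"az":0},
  {"grip":0.67,"dx":0,"dy":0,"dz":20,"ax":0,"ay":0,"az":0},
  {"grip":0.67,"dx":0,"dy":0,"dz":65,"ax":0,"ay":0,"az":0},
  {"grip":1,"dx":0,"dy":-35,"dz":90,"ax":0,"ay":0,"az":0},
  {"grip":1,"dx":25,"dy":-75,"dz":92,"ax":0,"ay":0,"az":0},
  {"grip":1,"dx":50,"dy":-115,"dz":92,"ax":0,"ay":0,"az":0},
])

```text
t: 16.9
position: [0.4421, 0.1533, 0.1492]
eef_rot: [0.001, 0.707, 0.707, 0.001]
force: [1.0, 0.8, -0.3]
gripper_width: 0.0811
gripper_force: 0.0
```

Call:
drive_tool([
  {"grip":1,"dx":27,"dy":-40,"dz":0,"ax":0,"ay":0,"az":0},
  {"grip":1,"dx":55,"dy":-80,"dz":0,"ax":0,"ay":0,"az":0},
  {"grip":1,"dx":83,"dy":-118,"dz":-20,"ax":0,"ay":0,"az":0},
  {"grip":1,"dx":105,"dy":-146,"dz":-45,"ax":0,"ay":0,"az":0},
  {"grip":1,"dx":115,"dy":-158,"dz":-65,"ax":0,"ay":0,"az":0},
  {"grip":1,"dx":115,"dy":-158,"dz":-75,"ax":0,"ay":0,"az":0},
  {"grip":1,"dx":115,"dy":-158,"dz":-75,"ax":0,"ay":0,"az":0},
  {"grip":1,"dx":115,"dy":-158,"dz":-75,"ax":0,"ay":0,"az":0},
])

```text
t: 17.7
position: [0.5556, -0.0021, 0.0734]
eef_rot: [-0.0, 0.707, 0.707, 0.0]
force: [-0.2, -0.1, -0.1]
gripper_width: 0.0885
gripper_force: 0.0
```

```bash
python3 - <<'E'
from h import *
s=read_state();q=s["eef_rot"];print(s["position"],2*np.arctan2(q[2],q[1]))
p=snapshot("scene");crop(p,230,90,200,150,4,"g3.png")
E
```

```text
[ 0.55561997 -0.00206421  0.07342424] 1.571243883400034
```

View pics/g3.png

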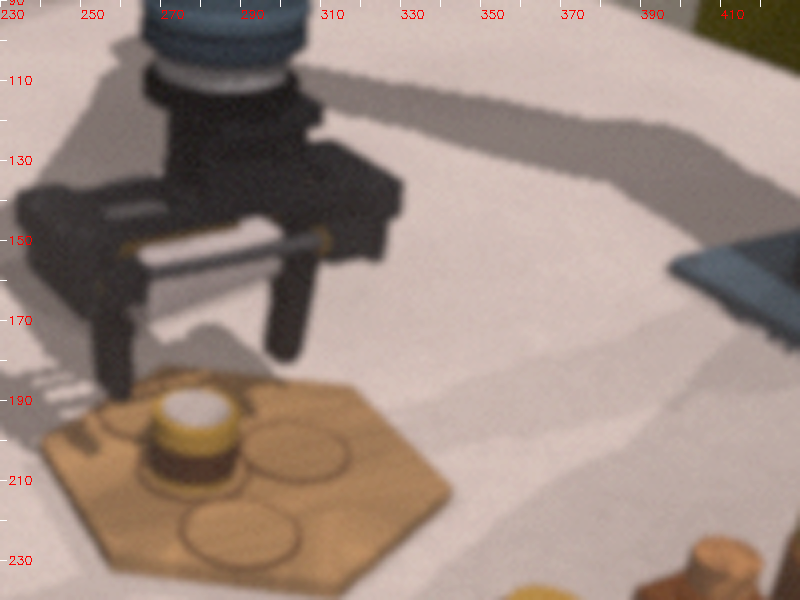

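Call:
drive_tool([
  {"grip":1,"dx":1,"dy":-2,"dz":-25,"ax":0,"ay":0,"az":0},
  {"grip":1,"dx":1,"dy":-2,"dz":-45,"ax":0,"ay":0,"az":0},
  {"grip":1,"dx":1,"dy":-2,"dz":-53,"ax":0,"ay":0,"az":0},
  {"grip":1,"dx":1,"dy":-2,"dz":-53,"ax":0,"ay":0,"az":0},
  {"grip":0.65,"dx":1,"dy":-2,"dz":-53,"ax":0,"ay":0,"az":0},
  {"grip":0.6,"dx":1,"dy":-2,"dz":-53,"ax":0,"ay":0,"az":0},
  {"grip":0.56,"dx":1,"dy":-2,"dz":-53,"ax":0,"ay":0,"az":0},
  {"grip":0.5,"dx":1,"dy":-2,"dz":-53,"ax":0,"ay":0,"az":0},
], newtons=20)

```text
t: 18.55
position: [0.5575, -0.006, 0.0203]
eef_rot: [0.0, 0.708, 0.706, 0.0]
force: [-0.5, 0.8, -0.1]
gripper_width: 0.0582
gripper_force: 0.0
```

Call:
drive_tool([
  {"grip":0.4,"dx":0,"dy":0,"dz":0,"ax":0,"ay":0,"az":0},
  {"grip":0.2,"dx":0,"dy":0,"dz":0,"ax":0,"ay":0,"az":0},
  {"grip":0,"dx":0,"dy":0,"dz":0,"ax":0,"ay":0,"az":0},
])

```text
t: 18.85
position: [0.5571, -0.0061, 0.02]
eef_rot: [0.0, 0.708, 0.706, -0.0]
force: [-0.5, -0.2, 3.5]
gripper_width: 0.0473
gripper_force: 20.0
```

Call:
drive_tool([
  {"grip":0,"dx":0,"dy":0,"dz":15,"ax":0,"ay":0,"az":0},
  {"grip":0,"dx":0,"dy":-5,"dz":45,"ax":0,"ay":0,"az":0},
  {"grip":0,"dx":-10,"dy":-30,"dz":70,"ax":0,"ay":0,"az":0},
  {"grip":0,"dx":-28,"dy":-65,"dz":80,"ax":0,"ay":0,"az":0},
  {"grip":0,"dx":-46,"dy":-105,"dz":80,"ax":0,"ay":0,"az":0},
  {"grip":0,"dx":-64,"dy":-145,"dz":80,"ax":0,"ay":0,"az":0},
  {"grip":0,"dx":-82,"dy":-185,"dz":80,"ax":0,"ay":0,"az":0},
  {"grip":0,"dx":-100,"dy":-225,"dz":80,"ax":0,"ay":0,"az":0},
])

```text
t: 19.65
position: [0.4563, -0.2326, 0.1008]
eef_rot: [0.0, 0.708, 0.706, 0.0]
force: [0.6, -0.4, -1.2]
gripper_width: 0.0472
gripper_force: 20.0
```

Call:
drive_tool([
  {"grip":0,"dx":-10,"dy":-25,"dz":0,"ax":0,"ay":0,"az":0},
  {"grip":0,"dx":-14.5,"dy":-37,"dz":0,"ax":0,"ay":0,"az":0},
  {"grip":0,"dx":-14.5,"dy":-39.5,"dz":-15,"ax":0,"ay":0,"az":0},
  {"grip":0,"dx":-14.5,"dy":-39.5,"dz":-28,"ax":0,"ay":0,"az":0},
  {"grip":0,"dx":-14.5,"dy":-39.5,"dz":-36,"ax":0,"ay":0,"az":0},
  {"grip":0,"dx":-14.5,"dy":-39.5,"dz":-39,"ax":0,"ay":0,"az":0},
  {"grip":0,"dx":-14.5,"dy":-39.5,"dz":-40,"ax":0,"ay":0,"az":0},
  {"grip":0,"dx":-14.5,"dy":-39.5,"dz":-40,"ax":0,"ay":0,"az":0},
])

```text
t: 20.45
position: [0.443, -0.2699, 0.0598]
eef_rot: [-0.0, 0.707, 0.707, 0.0]
force: [-0.1, -0.5, -1.8]
gripper_width: 0.0474
gripper_force: 20.0
```

Call:
drive_tool([
  {"grip":0,"dx":0,"dy":0,"dz":-1,"ax":0,"ay":0,"az":0},
  {"grip":0,"dx":0,"dy":0,"dz":-1.7,"ax":0,"ay":0,"az":0},
  {"grip":0,"dx":0,"dy":0,"dz":-1.7,"ax":0,"ay":0,"az":0},
])

```text
t: 20.75
position: [0.4427, -0.2706, 0.0582]
eef_rot: [0.0, 0.708, 0.706, -0.0]
force: [0.3, 0.7, -0.9]
gripper_width: 0.0477
gripper_force: 20.0
```

```bash
python3 - <<'E'
from h import *
s=read_state();q=s["eef_rot"];print(s["position"],s["force"])
p=snapshot("scene");crop(p,210,80,130,100,6,"g4.png")
E
```

```text
[ 0.44265109 -0.27063463  0.05824779] [ 0.33984293  0.74545359 -0.85969854]
```

View pics/g4.png

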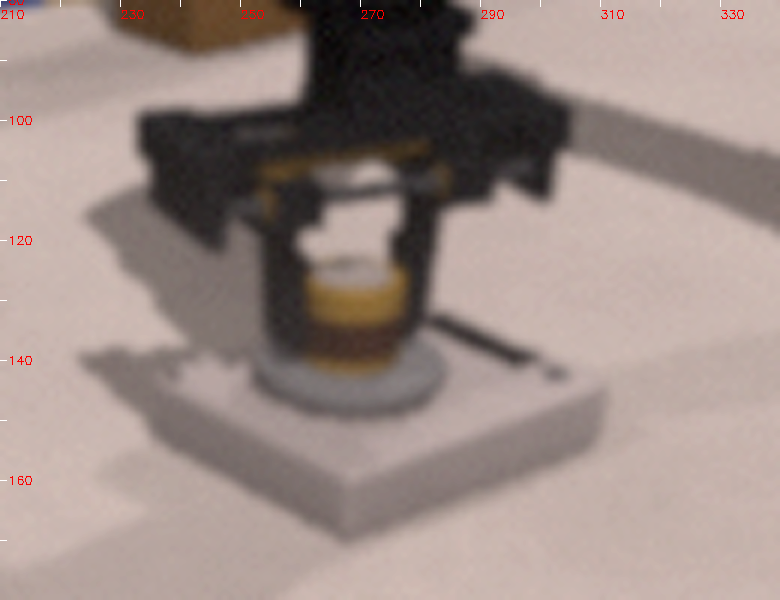

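Tin hovers centred over the pan (px ~355,365 in the crop), just above it. Lower to contact.

Call:
drive_tool([
  {"grip":0,"dx":0,"dy":0,"dz":-0.5,"ax":0,"ay":0,"az":0},
  {"grip":0,"dx":0,"dy":0,"dz":-0.8,"ax":0,"ay":0,"az":0},
  {"grip":0,"dx":0,"dy":0,"dz":-0.8,"ax":0,"ay":0,"az":0},
])

```text
t: 21.1
position: [0.4427, -0.2707, 0.058]
eef_rot: [0.0, 0.708, 0.706, -0.0]
force: [-2.0, 0.9, 7.0]
gripper_width: 0.0476
gripper_force: 20.0
```

Call:
drive_tool([
  {"grip":0.7,"dx":0,"dy":0,"dz":0,"ax":0,"ay":0,"az":0},
  {"grip":0.8,"dx":0,"dy":0,"dz":0,"ax":0,"ay":0,"az":0},
  {"grip":0.8,"dx":0,"dy":0,"dz":0,"ax":0,"ay":0,"az":0},
  {"grip":0.8,"dx":0,"dy":0,"dz":15,"ax":0,"ay":0,"az":0},
  {"grip":0.8,"dx":0,"dy":0,"dz":50,"ax":0,"ay":0,"az":0},
  {"grip":0.7,"dx":0,"dy":15,"dz":85,"ax":0,"ay":0,"az":0},
  {"grip":0.64,"dx":3,"dy":60,"dz":92,"ax":0,"ay":0,"az":0},
  {"grip":0.64,"dx":6,"dy":108,"dz":92,"ax":0,"ay":0,"az":0},
])

```text
t: 21.9
position: [0.45, -0.1629, 0.152]
eef_rot: [0.002, 0.709, 0.705, 0.001]
force: [0.8, 1.4, -0.6]
gripper_width: 0.0564
gripper_force: 0.0
```

Call:
drive_tool([
  {"grip":0.64,"dx":3,"dy":50,"dz":0,"ax":0,"ay":0,"az":0},
  {"grip":0.64,"dx":6,"dy":100,"dz":0,"ax":0,"ay":0,"az":0},
  {"grip":0.64,"dx":9,"dy":150,"dz":0,"ax":0,"ay":0,"az":0},
  {"grip":0.64,"dx":12,"dy":200,"dz":0,"ax":0,"ay":0,"az":0},
  {"grip":0.64,"dx":15,"dy":250,"dz":0,"ax":0,"ay":0,"az":0},
  {"grip":0.64,"dx":18,"dy":300,"dz":0,"ax":0,"ay":0,"az":0},
  {"grip":0.64,"dx":21,"dy":350,"dz":0,"ax":0,"ay":0,"az":0},
  {"grip":0.64,"dx":22,"dy":395,"dz":0,"ax":0,"ay":0,"az":0},
])

```text
t: 22.7
position: [0.4707, 0.2351, 0.1505]
eef_rot: [0.0, 0.708, 0.707, 0.001]
force: [1.2, 0.0, 0.3]
gripper_width: 0.0563
gripper_force: 0.0
```

Call:
drive_tool([
  {"grip":0.64,"dx":0,"dy":25,"dz":0,"ax":0,"ay":0,"az":0},
  {"grip":0.64,"dx":0,"dy":37,"dz":0,"ax":0,"ay":0,"az":0},
  {"grip":0.64,"dx":0,"dy":37,"dz":0,"ax":0,"ay":0,"az":0},
  {"grip":0.64,"dx":0,"dy":37,"dz":0,"ax":0,"ay":0,"az":0},
])

```text
t: 23.1
position: [0.4709, 0.2675, 0.1494]
eef_rot: [0.001, 0.708, 0.706, -0.001]
force: [0.8, -0.4, -0.5]
gripper_width: 0.0567
gripper_force: 0.0
```

```bash
python3 - <<'E'
from h import *
s=read_state();q=s["eef_rot"];print(s["position"],2*np.arctan2(q[2],q[1]),s["gripper_width"])
p=snapshot("top");crop(p,335,225,105,75,5,"t1.png");crop(p,100,190,170,140,4,"t2.png")
x,y=cv2.imread("pics/t1.png"),cv2.imread("pics/t2.png")
p=snapshot("scene");crop(p,225,100,85,75,3,"t3.png");z=cv2.imread("pics/t3.png")
o=np.zeros((375,525+255,3),np.uint8);o[:,:525]=x;o[:225,525:]=z;cv2.imwrite("pics/g5.png",o)
E
```

```text
[0.47094363 0.26753679 0.14938301] 1.567250713841247 0.056708855812579034
```

View pics/g5.png

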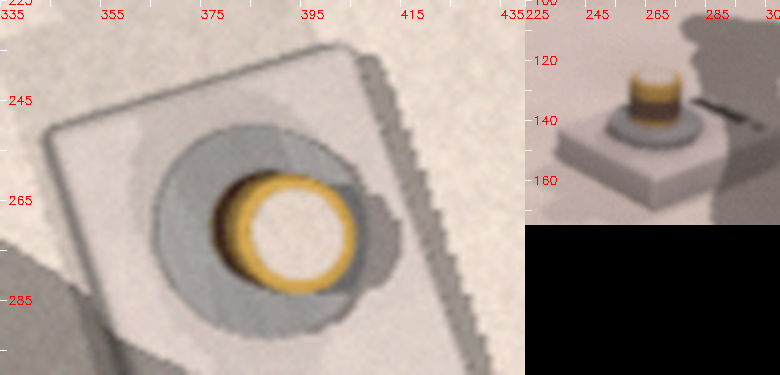

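```bash
python3 - <<'E'
from m import *
print("====",atz(a,px([(297.5,234)],5,(335,225)),.09),atz(a,px([(265,231)],5,(335,225)),.05))
E
```

```text
board [ 0.52655722 -0.00237799 -0.10267506] 0.3678296837536266
scene view of board corners, predicted crop px [[149. 583.]
 [ 24. 381.]
 [242. 252.]
 [571. 288.]
 [747. 465.]
 [549. 633.]]
spot tin [ 0.55639922 -0.00545283]
spot L [0.5627539  0.05622065]
spot Rr [ 0.55004455 -0.06712631]
spot F [0.49472574 0.00090184]
hex tri [0.56125589 0.05593435 0.11537534] gap 0.0012617147106254785 top@z [0.56172108 0.05551445 0.116     ] scene@z [0.56137335 0.05724489 0.116     ]
round tri [4.91893638e-01 3.97685493e-04 1.10636497e-01] gap 0.000802964652327477 top@z [4.92234314e-01 6.71828638e-05 1.14000000e-01] scene@z [0.49552952 0.0061218  0.114     ]
square tri [ 0.54852317 -0.06710977  0.12106527] gap 0.00036071701686574186 top@z [ 0.54860768 -0.06714702  0.122     ] scene@z [ 0.54937685 -0.06523089  0.122     ]
tin [[ 0.55688627 -0.00451453  0.052     ]]
sq (array([ 5.48925302e-01, -6.71679797e-02,  4.53230249e-04]), np.float64(0.5116233175643731))
hex (array([ 0.56154035,  0.05438217, -0.12312515]), np.float64(0.37636108211126057))
tray (array([ 0.47545881,  0.26718797, -0.02917279]), np.float64(0.4530694100832053))
pan [[ 0.4426215  -0.26891714  0.05      ]]
scale (array([ 0.44398709, -0.26547051,  0.26637792]), np.float64(1.0663227189815585))
-----
bRtop [618.8 -70.2  10.1] 1.6
bLtop [631.9  45.5   7.5] 1.4
bL [538.6 113.   10. ] 0.2
bBotL [433.4  66.6  10.2] 0.4
tray far L [601.8 325.1  12.8] 0.9
tray far R [597.8 204.3  10.2] 0.2
tray nearL [352.7 331.   14.6] 0.0
pan [ 442.  -270.4   44.8] 0.6
sq nearright top [517.8 -84.4  78.9] 23.1
sq far left [571.3 -45.8  92.7] 0.4
sq far right [570.6 -88.3  96.7] 2.0
[ 0.5265971  -0.0023507  -0.10267522  0.01070333]
hex [[404. 243.]]
round [[507. 120.]]
square [[236.  39.]]
tin top scene [[298. 332.]]
==== [[ 0.44362267 -0.26926884  0.09      ]] [[ 0.44251882 -0.26885629  0.05      ]]
```

Call:
drive_tool([
  {"grip":0.64,"dx":0,"dy":1.5,"dz":-40,"ax":0,"ay":0,"az":0},
  {"grip":0.64,"dx":0,"dy":1.5,"dz":-75,"ax":0,"ay":0,"az":0},
  {"grip":0.64,"dx":0,"dy":1.5,"dz":-88,"ax":0,"ay":0,"az":0},
  {"grip":0.64,"dx":0,"dy":1.5,"dz":-91,"ax":0,"ay":0,"az":0},
  {"grip":0.64,"dx":0,"dy":1.5,"dz":-91,"ax":0,"ay":0,"az":0},
  {"grip":0.64,"dx":0,"dy":1.5,"dz":-91,"ax":0,"ay":0,"az":0},
], newtons=25)

```text
t: 23.8
position: [0.4716, 0.2714, 0.0598]
eef_rot: [0.0, 0.708, 0.706, 0.001]
force: [-0.4, 0.2, -0.2]
gripper_width: 0.0566
gripper_force: 0.0
```

Call:
drive_tool([
  {"grip":0.4,"dx":0,"dy":0,"dz":0,"ax":0,"ay":0,"az":0},
  {"grip":0.2,"dx":0,"dy":0,"dz":0,"ax":0,"ay":0,"az":0},
  {"grip":0,"dx":0,"dy":0,"dz":0,"ax":0,"ay":0,"az":0},
  {"grip":0,"dx":0,"dy":0,"dz":0,"ax":0,"ay":0,"az":0},
])

```text
t: 24.2
position: [0.4711, 0.2714, 0.0593]
eef_rot: [0.0, 0.708, 0.706, 0.001]
force: [-1.3, -1.5, 7.8]
gripper_width: 0.0459
gripper_force: 24.9
```

```bash
python3 - <<'E'
from bench import *
import numpy as np
s=read_state();q=s["eef_rot"];print(s["position"],2*np.arctan2(q[2],q[1]),s["gripper_width"],s["force"])
E
```

```text
[0.47113561 0.27137255 0.05934915] 1.568891119471528 0.045860859875361926 [-1.31974866 -1.47240045  7.75604507]
```

Call:
drive_tool([
  {"grip":0,"dx":0,"dy":0,"dz":15,"ax":0,"ay":0,"az":0},
  {"grip":0,"dx":0,"dy":0,"dz":40,"ax":0,"ay":0,"az":0},
  {"grip":0,"dx":0,"dy":-15,"dz":65,"ax":0,"ay":0,"az":0},
  {"grip":0,"dx":5,"dy":-45,"dz":75,"ax":0,"ay":0,"az":0},
  {"grip":0,"dx":15,"dy":-85,"dz":75,"ax":0,"ay":0,"az":0},
  {"grip":0,"dx":28,"dy":-125,"dz":75,"ax":0,"ay":0,"az":0},
  {"grip":0,"dx":40,"dy":-165,"dz":75,"ax":0,"ay":0,"az":0},
  {"grip":0,"dx":52,"dy":-205,"dz":75,"ax":0,"ay":0,"az":0},
])

```text
t: 25.0
position: [0.5228, 0.0642, 0.1342]
eef_rot: [0.0, 0.708, 0.706, 0.0]
force: [1.1, 0.4, -2.3]
gripper_width: 0.046
gripper_force: 24.9
```

Call:
drive_tool([
  {"grip":0,"dx":12,"dy":-40,"dz":0,"ax":0,"ay":0,"az":0},
  {"grip":0,"dx":20,"dy":-80,"dz":0,"ax":0,"ay":0,"az":0},
  {"grip":0,"dx":25.5,"dy":-115,"dz":0,"ax":0,"ay":0,"az":0},
  {"grip":0,"dx":25.5,"dy":-133,"dz":-15,"ax":0,"ay":0,"az":0},
  {"grip":0,"dx":25.5,"dy":-133,"dz":-40,"ax":0,"ay":0,"az":0},
  {"grip":0,"dx":25.5,"dy":-133,"dz":-58,"ax":0,"ay":0,"az":0},
  {"grip":0,"dx":25.5,"dy":-133,"dz":-65,"ax":0,"ay":0,"az":0},
  {"grip":0,"dx":25.5,"dy":-133,"dz":-65,"ax":0,"ay":0,"az":0},
])

```text
t: 25.8
position: [0.547, -0.0661, 0.0674]
eef_rot: [-0.001, 0.707, 0.707, -0.001]
force: [0.0, -0.8, -1.9]
gripper_width: 0.0457
gripper_force: 24.9
```

Call:
drive_tool([
  {"grip":0,"dx":0,"dy":0,"dz":-1,"ax":0,"ay":0,"az":0},
  {"grip":0,"dx":0,"dy":0,"dz":-2,"ax":0,"ay":0,"az":0},
  {"grip":0,"dx":0,"dy":0,"dz":-2.5,"ax":0,"ay":0,"az":0},
  {"grip":0,"dx":0,"dy":0,"dz":-2.5,"ax":0,"ay":0,"az":0},
  {"grip":0,"dx":0,"dy":0,"dz":-2.5,"ax":0,"ay":0,"az":0},
])

```text
t: 26.3
position: [0.5483, -0.0671, 0.0661]
eef_rot: [0.0, 0.708, 0.706, 0.0]
force: [0.3, -0.1, -2.7]
gripper_width: 0.0457
gripper_force: 24.9
```

```bash
python3 - <<'E'
from bench import *
import numpy as np
s=read_state();q=s["eef_rot"];print(s["position"],2*np.arctan2(q[2],q[1]),s["gripper_width"],s["force"])
E
```

```text
[ 0.54826141 -0.06705756  0.06608802] 1.5688144892423463 0.04570182979943175 [ 0.32403262 -0.14097296 -2.66830052]
```

Call:
drive_tool([
  {"grip":0,"dx":0.3,"dy":0,"dz":-0.5,"ax":0,"ay":0,"az":0},
  {"grip":0,"dx":0.3,"dy":0,"dz":-1,"ax":0,"ay":0,"az":0},
  {"grip":0,"dx":0.3,"dy":0,"dz":-1,"ax":0,"ay":0,"az":0},
])

```text
t: 26.6
position: [0.5485, -0.0671, 0.0654]
eef_rot: [0.0, 0.708, 0.706, -0.0]
force: [-2.3, 0.1, 5.6]
gripper_width: 0.0461
gripper_force: 24.9
```

Call:
drive_tool([
  {"grip":0.75,"dx":0,"dy":0,"dz":0,"ax":0,"ay":0,"az":0},
  {"grip":0.75,"dx":0,"dy":0,"dz":0,"ax":0,"ay":0,"az":0},
  {"grip":0.75,"dx":0,"dy":0,"dz":0,"ax":0,"ay":0,"az":0},
  {"grip":0.75,"dx":0,"dy":0,"dz":20,"ax":0,"ay":0,"az":0},
  {"grip":0.75,"dx":0,"dy":0,"dz":60,"ax":0,"ay":0,"az":0},
  {"grip":0.9,"dx":0,"dy":15,"dz":85,"ax":0,"ay":0,"az":0},
  {"grip":0.9,"dx":1,"dy":55,"dz":85,"ax":0,"ay":0,"az":-0.03},
  {"grip":0.9,"dx":2,"dy":100,"dz":85,"ax":0,"ay":0,"az":-0.06},
])

```text
t: 27.4
position: [0.5514, 0.0324, 0.1509]
eef_rot: [0.001, 0.73, 0.683, 0.001]
force: [1.5, -0.2, -0.7]
gripper_width: 0.0792
gripper_force: 0.0
```

Call:
drive_tool([
  {"grip":0.9,"dx":1,"dy":48,"dz":0,"ax":0,"ay":0,"az":-0.03},
  {"grip":0.9,"dx":2,"dy":96,"dz":0,"ax":0,"ay":0,"az":-0.06},
  {"grip":0.9,"dx":3,"dy":144,"dz":0,"ax":0,"ay":0,"az":-0.063},
  {"grip":0.9,"dx":4.5,"dy":190,"dz":0,"ax":0,"ay":0,"az":-0.063},
  {"grip":0.9,"dx":4.5,"dy":220,"dz":0,"ax":0,"ay":0,"az":-0.063},
  {"grip":0.9,"dx":4.5,"dy":231,"dz":0,"ax":0,"ay":0,"az":-0.063},
  {"grip":0.9,"dx":4.5,"dy":231,"dz":0,"ax":0,"ay":0,"az":-0.063},
  {"grip":0.9,"dx":4.5,"dy":231,"dz":-30,"ax":0,"ay":0,"az":-0.063},
])

```text
t: 28.2
position: [0.5581, 0.2633, 0.1227]
eef_rot: [0.002, 0.751, 0.661, 0.003]
force: [1.5, 0.2, -1.0]
gripper_width: 0.0797
gripper_force: 0.0
```

Call:
drive_tool([
  {"grip":0.9,"dx":0,"dy":0,"dz":-30,"ax":0,"ay":0,"az":0},
  {"grip":0.9,"dx":0,"dy":0,"dz":-55,"ax":0,"ay":0,"az":0},
  {"grip":0.9,"dx":0,"dy":0,"dz":-63,"ax":0,"ay":0,"az":0},
  {"grip":0.9,"dx":0,"dy":0,"dz":-63,"ax":0,"ay":0,"az":0},
  {"grip":0.9,"dx":0,"dy":0,"dz":-63,"ax":0,"ay":0,"az":0},
])

```text
t: 28.7
position: [0.5559, 0.2633, 0.0579]
eef_rot: [0.0, 0.75, 0.661, 0.001]
force: [-0.4, -0.1, 0.6]
gripper_width: 0.0792
gripper_force: 0.0
```

```bash
python3 - <<'E'
from bench import *
import numpy as np
s=read_state();q=s["eef_rot"];print(s["position"],2*np.arctan2(q[2],q[1]),s["gripper_width"],s["force"])
E
```

```text
[0.55588231 0.26334914 0.0579304 ] 1.4446010146752668 0.07919075913900639 [-0.36494613 -0.07399292  0.64209227]
```

Adjust (−0.7, +1.2, −2) and grip.

Call:
drive_tool([
  {"grip":0.9,"dx":-0.7,"dy":1.2,"dz":-2,"ax":0,"ay":0,"az":0},
  {"grip":0.65,"dx":-0.7,"dy":1.2,"dz":-2,"ax":0,"ay":0,"az":0},
  {"grip":0.62,"dx":-0.7,"dy":1.2,"dz":-2,"ax":0,"ay":0,"az":0},
  {"grip":0.5,"dx":-0.7,"dy":1.2,"dz":-2,"ax":0,"ay":0,"az":0},
  {"grip":0.2,"dx":-0.7,"dy":1.2,"dz":-2,"ax":0,"ay":0,"az":0},
  {"grip":0,"dx":-0.7,"dy":1.2,"dz":-2,"ax":0,"ay":0,"az":0},
  {"grip":0,"dx":-0.7,"dy":1.2,"dz":-2,"ax":0,"ay":0,"az":0},
])

```text
t: 29.4
position: [0.5545, 0.2652, 0.055]
eef_rot: [0.0, 0.75, 0.662, 0.0]
force: [0.5, -0.2, 1.7]
gripper_width: 0.0497
gripper_force: 25.0
```

```bash
python3 - <<'E'
from bench import *
import numpy as np
s=read_state();q=s["eef_rot"];print(s["position"],2*np.arctan2(q[2],q[1]),s["gripper_width"],s["force"])
E
```

```text
[0.55449542 0.26520991 0.05503914] 1.4457728283125448 0.04974768668406255 [ 0.49527749 -0.17189845  1.69234816]
```

Call:
drive_tool([
  {"grip":0,"dx":0,"dy":0,"dz":15,"ax":0,"ay":0,"az":0},
  {"grip":0,"dx":0,"dy":0,"dz":40,"ax":0,"ay":0,"az":0},
  {"grip":0,"dx":0,"dy":-25,"dz":55,"ax":0,"ay":0,"az":0},
  {"grip":0,"dx":2,"dy":-60,"dz":60,"ax":0,"ay":0,"az":0},
  {"grip":0,"dx":3,"dy":-100,"dz":60,"ax":0,"ay":0,"az":0},
  {"grip":0,"dx":5,"dy":-140,"dz":60,"ax":0,"ay":0,"az":0},
  {"grip":0,"dx":7,"dy":-175,"dz":60,"ax":0,"ay":0,"az":0},
  {"grip":0,"dx":7,"dy":-200,"dz":55,"ax":0,"ay":0,"az":0},
])

```text
t: 30.2
position: [0.5615, 0.0619, 0.1107]
eef_rot: [0.001, 0.751, 0.661, -0.0]
force: [0.3, -0.6, -3.3]
gripper_width: 0.0498
gripper_force: 25.0
```

Call:
drive_tool([
  {"grip":0,"dx":0,"dy":-8,"dz":-5,"ax":0,"ay":0,"az":0},
  {"grip":0,"dx":0,"dy":-8,"dz":-22,"ax":0,"ay":0,"az":0},
  {"grip":0,"dx":0,"dy":-8,"dz":-37,"ax":0,"ay":0,"az":0},
  {"grip":0,"dx":0,"dy":-8,"dz":-44,"ax":0,"ay":0,"az":0},
  {"grip":0,"dx":0,"dy":-8,"dz":-46,"ax":0,"ay":0,"az":0},
  {"grip":0,"dx":0,"dy":-8,"dz":-47,"ax":0,"ay":0,"az":0},
  {"grip":0,"dx":0,"dy":-8,"dz":-47,"ax":0,"ay":0,"az":0},
  {"grip":0,"dx":0,"dy":-8,"dz":-47,"ax":0,"ay":0,"az":0},
])

```text
t: 31.0
position: [0.5616, 0.0574, 0.0633]
eef_rot: [0.0, 0.75, 0.662, 0.0]
force: [-0.2, -0.3, -3.4]
gripper_width: 0.0499
gripper_force: 25.0
```

```bash
python3 - <<'E'
from bench import *
import numpy as np
s=read_state();q=s["eef_rot"];print(s["position"],2*np.arctan2(q[2],q[1]),s["gripper_width"],s["force"])
E
```

```text
[0.56163474 0.05740417 0.06332647] 1.445968168602893 0.049889691572209564 [-0.22443364 -0.33493044 -3.44190927]
```

Call:
drive_tool([
  {"grip":0,"dx":0,"dy":-0.3,"dz":-0.7,"ax":0,"ay":0,"az":0},
  {"grip":0,"dx":0,"dy":-0.3,"dz":-1.4,"ax":0,"ay":0,"az":0},
  {"grip":0,"dx":0,"dy":-0.3,"dz":-2,"ax":0,"ay":0,"az":0},
  {"grip":0,"dx":0,"dy":-0.3,"dz":-2,"ax":0,"ay":0,"az":0},
])

```text
t: 31.4
position: [0.5613, 0.0568, 0.061]
eef_rot: [0.0, 0.75, 0.662, -0.0]
force: [-0.9, -0.6, -0.1]
gripper_width: 0.0501
gripper_force: 25.0
```

Call:
drive_tool([
  {"grip":0,"dx":0,"dy":0,"dz":-0.4,"ax":0,"ay":0,"az":0},
  {"grip":0,"dx":0,"dy":0,"dz":-0.4,"ax":0,"ay":0,"az":0},
  {"grip":0.78,"dx":0,"dy":0,"dz":-0.4,"ax":0,"ay":0,"az":0},
  {"grip":0.78,"dx":0,"dy":0,"dz":-0.4,"ax":0,"ay":0,"az":0},
  {"grip":0.78,"dx":0,"dy":0,"dz":-0.4,"ax":0,"ay":0,"az":0},
  {"grip":0.78,"dx":0,"dy":0,"dz":20,"ax":0,"ay":0,"az":0},
  {"grip":0.78,"dx":0,"dy":0,"dz":60,"ax":0,"ay":0,"az":0},
  {"grip":0.8,"dx":-15,"dy":20,"dz":89,"ax":0,"ay":0,"az":0},
])

```text
t: 32.2
position: [0.5482, 0.0743, 0.1513]
eef_rot: [0.001, 0.752, 0.66, 0.0]
force: [-0.2, 0.9, 0.4]
gripper_width: 0.0705
gripper_force: 0.0
```

Call:
drive_tool([
  {"grip":0.8,"dx":-30,"dy":35,"dz":0,"ax":0,"ay":0,"az":0.03},
  {"grip":0.8,"dx":-60,"dy":70,"dz":0,"ax":0,"ay":0,"az":0.06},
  {"grip":0.8,"dx":-90,"dy":105,"dz":0,"ax":0,"ay":0,"az":0.09},
  {"grip":0.8,"dx":-120,"dy":140,"dz":0,"ax":0,"ay":0,"az":0.125},
  {"grip":0.8,"dx":-145,"dy":172,"dz":0,"ax":0,"ay":0,"az":0.125},
  {"grip":0.8,"dx":-154.5,"dy":188,"dz":0,"ax":0,"ay":0,"az":0.125},
  {"grip":0.8,"dx":-155,"dy":192,"dz":0,"ax":0,"ay":0,"az":0.125},
  {"grip":0.8,"dx":-155,"dy":192,"dz":-20,"ax":0,"ay":0,"az":0.125},
])

```text
t: 33.0
position: [0.3931, 0.2703, 0.1314]
eef_rot: [0.001, 0.707, 0.707, 0.002]
force: [0.1, -0.6, -0.4]
gripper_width: 0.0708
gripper_force: 0.0
```

Call:
drive_tool([
  {"grip":0.8,"dx":0,"dy":0,"dz":-30,"ax":0,"ay":0,"az":0},
  {"grip":0.8,"dx":0,"dy":0,"dz":-60,"ax":0,"ay":0,"az":0},
  {"grip":0.8,"dx":0,"dy":0,"dz":-72,"ax":0,"ay":0,"az":0},
  {"grip":0.8,"dx":0,"dy":0,"dz":-72,"ax":0,"ay":0,"az":0},
  {"grip":0.8,"dx":0,"dy":0,"dz":-72,"ax":0,"ay":0,"az":0},
])

```text
t: 33.5
position: [0.392, 0.2689, 0.0585]
eef_rot: [0.0, 0.707, 0.707, 0.0]
force: [1.1, 0.2, -0.4]
gripper_width: 0.0702
gripper_force: 0.0
```

```bash
python3 - <<'E'
from bench import *
import numpy as np
s=read_state();q=s["eef_rot"];print(s["position"],2*np.arctan2(q[2],q[1]),s["gripper_width"],s["force"])
E
```

```text
[0.39196337 0.26885401 0.05845378] 1.5701539070041302 0.07020460016887317 [ 1.0933067   0.19421847 -0.36267378]
```

Call:
drive_tool([
  {"grip":0.7,"dx":-0.5,"dy":0.3,"dz":-2,"ax":0,"ay":0,"az":0},
  {"grip":0.65,"dx":-0.5,"dy":0.3,"dz":-2,"ax":0,"ay":0,"az":0},
  {"grip":0.6,"dx":-0.5,"dy":0.3,"dz":-2,"ax":0,"ay":0,"az":0},
  {"grip":0.4,"dx":-0.5,"dy":0.3,"dz":-2,"ax":0,"ay":0,"az":0},
  {"grip":0,"dx":-0.5,"dy":0.3,"dz":-2,"ax":0,"ay":0,"az":0},
  {"grip":0,"dx":-0.5,"dy":0.3,"dz":-2,"ax":0,"ay":0,"az":0},
])

```text
t: 34.1
position: [0.3912, 0.2693, 0.0563]
eef_rot: [0.0, 0.707, 0.707, 0.0]
force: [0.9, -1.3, 6.3]
gripper_width: 0.0491
gripper_force: 25.0
```

```bash
python3 - <<'E'
from bench import *
import numpy as np
s=read_state();q=s["eef_rot"];print(s["position"],2*np.arctan2(q[2],q[1]),s["gripper_width"],s["force"])
E
```

```text
[0.39115564 0.26933852 0.05628463] 1.5706772136851102 0.04914824924913998 [ 0.93865611 -1.34946021  6.33123528]
```

Call:
drive_tool([
  {"grip":0,"dx":0,"dy":0,"dz":15,"ax":0,"ay":0,"az":0},
  {"grip":0,"dx":0,"dy":0,"dz":40,"ax":0,"ay":0,"az":0},
  {"grip":0,"dx":0,"dy":-25,"dz":60,"ax":0,"ay":0,"az":0},
  {"grip":0,"dx":10,"dy":-65,"dz":65,"ax":0,"ay":0,"az":0},
  {"grip":0,"dx":20,"dy":-105,"dz":65,"ax":0,"ay":0,"az":0},
  {"grip":0,"dx":30,"dy":-145,"dz":65,"ax":0,"ay":0,"az":0},
  {"grip":0,"dx":42,"dy":-185,"dz":65,"ax":0,"ay":0,"az":0},
  {"grip":0,"dx":55,"dy":-220,"dz":65,"ax":0,"ay":0,"az":0},
])

```text
t: 34.9
position: [0.4451, 0.0468, 0.1205]
eef_rot: [-0.0, 0.707, 0.707, -0.001]
force: [0.5, -0.3, -2.3]
gripper_width: 0.0495
gripper_force: 25.0
```

Call:
drive_tool([
  {"grip":0,"dx":20,"dy":-32,"dz":0,"ax":0,"ay":0,"az":0},
  {"grip":0,"dx":38,"dy":-49.5,"dz":0,"ax":0,"ay":0,"az":0},
  {"grip":0,"dx":46,"dy":-49.5,"dz":0,"ax":0,"ay":0,"az":0},
  {"grip":0,"dx":46,"dy":-49.5,"dz":-20,"ax":0,"ay":0,"az":0},
  {"grip":0,"dx":46,"dy":-49.5,"dz":-42,"ax":0,"ay":0,"az":0},
  {"grip":0,"dx":46,"dy":-49.5,"dz":-54,"ax":0,"ay":0,"az":0},
  {"grip":0,"dx":46,"dy":-49.5,"dz":-56.5,"ax":0,"ay":0,"az":0},
  {"grip":0,"dx":46,"dy":-49.5,"dz":-56.5,"ax":0,"ay":0,"az":0},
])

```text
t: 35.7
position: [0.4915, 0.0003, 0.0643]
eef_rot: [-0.0, 0.707, 0.707, -0.0]
force: [0.1, 0.5, -3.5]
gripper_width: 0.0492
gripper_force: 25.0
```

Call:
drive_tool([
  {"grip":0,"dx":0,"dy":0,"dz":-0.6,"ax":0,"ay":0,"az":0},
  {"grip":0,"dx":0,"dy":0,"dz":-1.2,"ax":0,"ay":0,"az":0},
  {"grip":0,"dx":0,"dy":0,"dz":-1.2,"ax":0,"ay":0,"az":0},
])

```text
t: 36.0
position: [0.4921, -0.0004, 0.0636]
eef_rot: [0.0, 0.707, 0.707, 0.0]
force: [-0.2, 0.4, -2.8]
gripper_width: 0.0495
gripper_force: 25.0
```

```bash
python3 - <<'E'
from bench import *
import numpy as np
s=read_state();q=s["eef_rot"];print(s["position"],2*np.arctan2(q[2],q[1]),s["gripper_width"],s["force"])
E
```

```text
[ 4.92056840e-01 -3.53519367e-04  6.36124629e-02] 1.5707403415384844 0.04947073043107142 [-0.18626697  0.38248507 -2.82585912]
```

Call:
drive_tool([
  {"grip":0,"dx":0.4,"dy":0.4,"dz":-0.5,"ax":0,"ay":0,"az":0},
  {"grip":0,"dx":0.4,"dy":0.4,"dz":-1,"ax":0,"ay":0,"az":0},
  {"grip":0,"dx":0.4,"dy":0.4,"dz":-1.3,"ax":0,"ay":0,"az":0},
  {"grip":0,"dx":0.4,"dy":0.4,"dz":-1.3,"ax":0,"ay":0,"az":0},
])

```text
t: 36.4
position: [0.4924, 0.0001, 0.0623]
eef_rot: [0.0, 0.707, 0.707, 0.0]
force: [-2.0, -0.1, 4.1]
gripper_width: 0.049
gripper_force: 25.0
```

Contact. Release, lift, retreat toward the robot's right to clear the view.

Call:
drive_tool([
  {"grip":0.75,"dx":0,"dy":0,"dz":0,"ax":0,"ay":0,"az":0},
  {"grip":0.75,"dx":0,"dy":0,"dz":0,"ax":0,"ay":0,"az":0},
  {"grip":0.75,"dx":0,"dy":0,"dz":0,"ax":0,"ay":0,"az":0},
  {"grip":0.75,"dx":0,"dy":0,"dz":20,"ax":0,"ay":0,"az":0},
  {"grip":0.75,"dx":0,"dy":0,"dz":60,"ax":0,"ay":0,"az":0},
  {"grip":0.75,"dx":0,"dy":0,"dz":105,"ax":0,"ay":0,"az":0},
  {"grip":0.75,"dx":0,"dy":40,"dz":130,"ax":0,"ay":0,"az":0},
  {"grip":0.75,"dx":0,"dy":85,"dz":140,"ax":0,"ay":0,"az":0},
])

```text
t: 37.2
position: [0.4939, 0.0845, 0.2046]
eef_rot: [0.002, 0.709, 0.705, 0.002]
force: [0.0, 1.0, 0.2]
gripper_width: 0.0658
gripper_force: 0.0
```

Call:
drive_tool([
  {"grip":0.75,"dx":-20,"dy":45,"dz":0,"ax":0,"ay":0,"az":0},
  {"grip":0.75,"dx":-40,"dy":90,"dz":0,"ax":0,"ay":0,"az":0},
  {"grip":0.75,"dx":-60,"dy":135,"dz":0,"ax":0,"ay":0,"az":0},
  {"grip":0.75,"dx":-80,"dy":180,"dz":0,"ax":0,"ay":0,"az":0},
  {"grip":0.75,"dx":-90,"dy":210,"dz":0,"ax":0,"ay":0,"az":0},
  {"grip":0.75,"dx":-90,"dy":215,"dz":0,"ax":0,"ay":0,"az":0},
  {"grip":0.75,"dx":-90,"dy":215,"dz":0,"ax":0,"ay":0,"az":0},
])

```text
t: 37.9
position: [0.4019, 0.3007, 0.2017]
eef_rot: [-0.0, 0.706, 0.708, -0.0]
force: [0.8, -0.8, -0.1]
gripper_width: 0.0663
gripper_force: 0.0
```

```bash
python3 - <<'E'
from h import *
import pickle
p=snapshot("top");pickle.dump(p,open("s1.pkl","wb"));a=pickle.load(open("s0.pkl","rb"))[0]
crop(p,206,186,112,100,7,"f_top.png");crop(snapshot("scene"),200,110,200,150,4,"f_scene.png")
# shift of each lid between the pictures, by template matching on enlarged grey crops
for n,(c,r) in dict(hex=(231,217),round=(259.5,251),square=(292.5,221)).items():
    K=8;c,r=int(c),int(r)
    A=cv2.resize(a["color"][r-8:r+9,c-8:c+9],None,fx=K,fy=K,interpolation=cv2.INTER_CUBIC)
    Bm=cv2.resize(p["color"][r-13:r+14,c-13:c+14],None,fx=K,fy=K,interpolation=cv2.INTER_CUBIC)
    m=cv2.matchTemplate(Bm,A,cv2.TM_CCOEFF_NORMED);_,v,_,l=cv2.minMaxLoc(m);print(n,(np.array(l)-40)/K,round(v,3))
E
```

```text
hex [ 0.125 -0.25 ] 0.978
round [-0.125 -0.375] 0.778
square [0.125 0.125] 0.986
```

View pics/f_top.png

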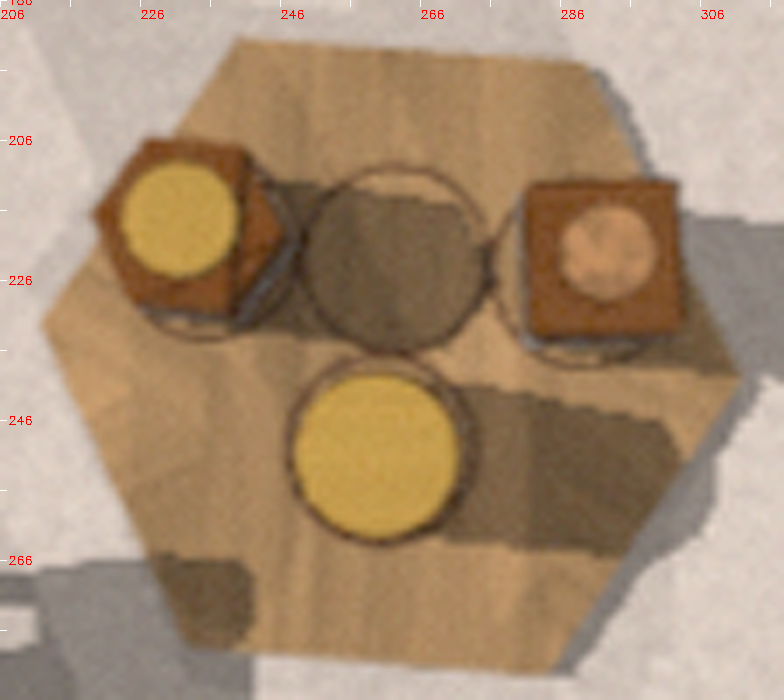

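View pics/f_scene.png

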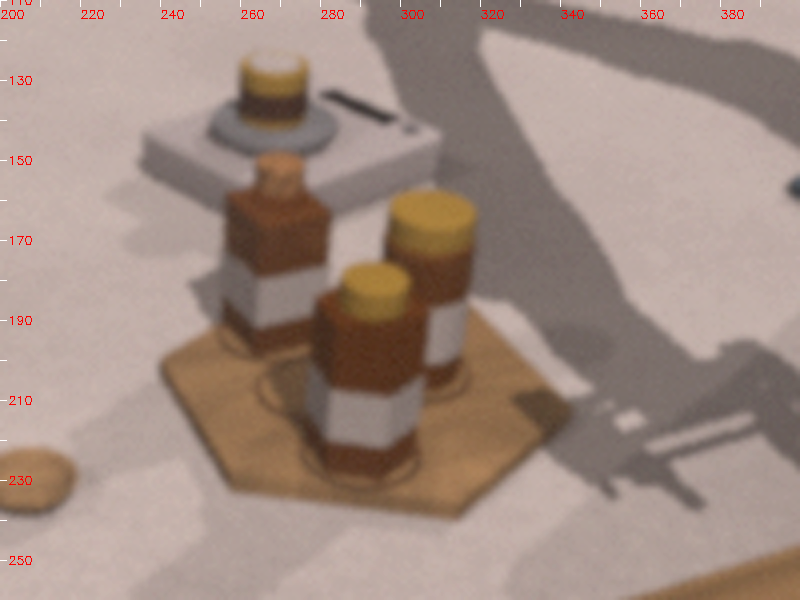

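Both views show all three jars upright within about 1 mm of where they started (lids at (180,218), (377,455) and (608,252) in the top crop). The tin stands upright on the pan, and nothing touches the robot.

```bash
python3 -c "
from bench import *
print(sign_off())"
```

```text
the job is handed in; nothing more can be done
None
```

I moved the three jars to the tray, set the tin upright within about 1 mm of the pan's centre, and put each jar back upright within about 1 mm of where it stood; I handed the job in at about 38 s of the allowed 141 s, and the sign-off did not return the verdict.

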